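# Stack the parts cases and screw tins away after a phone repair

### The arm

A 6-joint arm with a two-finger parallel gripper is mounted at the origin on the work surface. World frame = base frame: x ahead of the robot, y to its left, z up, the work surface at z = 0. Lengths are in m, angles in rad, forces in N, time in s.
With the tool pointing down it reaches from about 0.35 to 0.975 m from the base axis. Payload 4.9 kg.
Tool frame: the origin (TCP) lies midway between the tips of the shut fingers; the grasp point (between the pads) lies 19 mm behind it; z points along the fingers, y is the direction in which the jaws open and shut (so a half turn about z gives the same grasp; the last joint's range is limited). The gripper opens to 85 mm and grips with 20 to 120 N. Pads are 22 mm wide; open, the fingers measure 114 mm over their backs; the gripper's body (76 mm by 85 mm) begins 54 mm behind the grasp point. The pads swing forward as they close: fully open they stand 13 mm farther back than shut.
Start: joints at [-1.259, 0.053, 1.613, -0, 1.476, -0.119], TCP at [0.261, -0.568, 0.231] pointing down, gripper open.
Joint ranges: [-3.01, 3.01], [-1.01, 2.22], [0.06, 2.58], [-1.02, 4.17], [0.09, 2.62], [-3.14, 3.14]. Speed limits (rad/s): [2.57, 2.57, 3.14, 3.14, 3.14, 3.14].

### API

Orientations are given as a unit quaternion [w, x, y, z].
In Python, from plant import manip gives the robot as it stands. The module is installed in compiled form; this text tells all that it offers.
- The arm moves only by the tool move_arm, never from a script. Its argument "rows" is a list of rows, each an object of numbers: "tx", "ty", "tz": the shift along the tool's x, y, z in m; "ax", "ay", "az": the turn, a rotation vector about the tool's x, y, z in degrees; "jaw": the closure in counts, from 0 (fully open) to 255 (shut). In form: [{"tx": .., "ty": .., "tz": .., "ax": .., "ay": .., "az": .., "jaw": ..}, ...]. A call has 1 to 12 rows; each row shifts and turns the pose as measured when the row begins, along the tool's axes as they then stand; what a row does not reach is not made up. A row lasts 1/10 s, in which the tool goes at most 50 mm and 8.59 degrees, less where a joint would pass 70% of its speed; a pose out of reach is approached as far as the arm can. A call with a gripper value outside its range is refused whole. The fingers move at their own pace and stop on an object; the grip force is fixed at half the most. Time passes only in rows, so rows that do not move let the fingers close. It gives the time, the measured TCP pose, the force and the opening at its end, in the units of the state.
- manip.state(): the state, without advancing time (a new reading comes with each control period).
- manip.grab_frame(name): name is "side" or "top" or "wrist"; returns a dict with "color" (400x640x3 uint8, red, green, blue), "intrinsics" (3x3 intrinsics, pixels), "R" (3x3) and "t" (3): a world point X has camera coordinates R X + t. Camera axes: x right, y down, z forward; pixel columns grow to the right and rows downward; lengths in m; the calibration is good to about 2 mm. A picture is of the moment at which its call begins. There is no depth.
- manip.job_done(): hands the job in, once; it reports no verdict.
The state is a dict: "time": time; "joint_pos": joint angles; "joint_vel": joint speeds; "joint_efforts": joint torques, N m; "tool_pos": TCP position; "tool_rot": TCP orientation; "contact_force": force on the tool from outside, world axes, zero at the start; "ft_torque": the same for the moment, N m; "gripper_width": opening from 0.0 (shut) to 1.0 (fully open).
Only numpy, scipy, OpenCV 4.12 (cv2) and the standard library are available. Lean on these libraries where they do the work, as an engineer would, in place of code of your own. Each camera call takes 0.05 s, during which the arm holds its last target.

### The job

Tidy the repair bench: stack the three rectangular parts cases in the middle of the rectangular rubber pad, largest at the bottom, then the middle one, smallest on top, each centred and square with its long side along the one beneath (the bottom one along the pad) so that its whole base is supported. Stack the two round tins in the middle of the round rubber pad, the larger below and the smaller centred on top of it. Set each one down gently without dropping it, let go of everything, and leave the dropper bottle, the suction cup and the block of screwdriver bits standing where they are.

Things in the scene. Friction and masses are not known exactly. Their poses are not given: they have to be found in the camera images.
- pad: Rectangular black rubber pad, fixed, lying flat on the bench: 140 mm along its x, 96 mm along its y, 4 mm thick, no rim. Origin at the centre of its underside, on the bench top; z up.
- disc: Round black rubber pad, fixed, lying flat on the bench: 90 mm in diameter, 4 mm thick, no rim. Origin at the centre of its underside, on the bench top; z up.
- case_large_center (a point): Rectangular lidded parts case, light grey lid with a blank paper label over a darker grey tub, loose, 110 mm long (its x), 62 mm wide (its y), 28 mm high, flat top and bottom. This point is its centre, 14 mm above its underside; z up. The largest of the three cases, about 0.2 kg.
- case_mid_center (a point): Rectangular lidded parts case, light grey lid with a blank paper label over a darker grey tub, loose, 76 mm long (its x), 38 mm wide (its y), 28 mm high, flat top and bottom. This point is its centre, 14 mm above its underside; z up. The middle-sized case, about 0.1 kg.
- case_small_center (a point): Rectangular lidded parts case, light grey lid with a blank paper label over a darker grey tub, loose, 46 mm long (its x), 18 mm wide (its y), 28 mm high, flat top and bottom. This point is its centre, 14 mm above its underside; z up. The smallest case, about 0.04 kg.
- tin_large_center (a point): Round screw-lid aluminium tin, loose, 58 mm in diameter, 28 mm high, flat top and bottom. This point is its centre, 14 mm above its underside; z up. The larger of the two tins, about 0.11 kg.
- tin_small_center (a point): Round screw-lid aluminium tin, loose, 34 mm in diameter, 28 mm high, flat top and bottom. This point is its centre, 14 mm above its underside; z up. The smaller tin, about 0.05 kg.
- bottle: Small white dropper bottle with a narrow tip, loose, standing upright among the cases: 24 mm in diameter, 48 mm high. Origin at the centre of its underside. To be left alone.
- sucker: Small black rubber suction cup with a knobbed stem, loose, standing cup down among the cases: 28 mm in diameter, 25 mm high. Origin at the centre of its underside. To be left alone.
- bits: Small grey block holding four steel screwdriver bits upright, loose, standing among the cases: 19 mm square, 36 mm high with the bits. Origin at the centre of its underside. To be left alone.
Mind the look-alikes: they are no part of the job. Leave any red or yellow look-alike of the part that bears case_small_center alone. Leave any yellow look-alike of the part that bears case_large_center alone.

How it is judged:
By the outcome, as a careful person would: the job done as asked, in the order asked, and still so for the second after the job is handed in, with the robot touching nothing.
It also fails if it takes over 136 s, if anything falls off the work surface, if the arm or the gripper's body presses on something with over 40 N, if the wrist force passes 120 N, or if a joint passes its speed limit or range.

## Working session

There is one attempt and no reset: what is moved stays moved. The work goes in short steps, Python scripts to look and compute and a tool call to move; the robot and the scene stay as the last step left them, time stands still between calls to the robot, and variables do not carry over. Pictures are saved under pics/ and viewed, and the job is handed in when it is done.

Besides the shell and the picture viewer there is one more tool, called after "Call:" in YAML: its name, and indented under it one key for each argument. move_arm: Moves the arm, as the interface text tells. Its arguments: {"type":"object","properties":{"rows":{"type":"array"}},"required":["rows"]}

```bash
mkdir -p pics; ls
python3 - <<'E'
from plant import manip
import cv2
s=manip.state(); print({k:(s[k] if not hasattr(s[k],'round') else s[k]) for k in s})
for n in ["top","side","wrist"]:
    f=manip.grab_frame(n); cv2.imwrite(f"pics/{n}0.png",f["color"][:,:,::-1]); print(n,f["intrinsics"],f["R"],f["t"])
E
```

```text
pics
{'time': 0.0, 'joint_pos': array([-1.25901104e+00,  5.33577265e-02,  1.61427917e+00, -3.97103892e-05,
        1.47597861e+00, -1.18984463e-01]), 'joint_vel': array([-1.52667665e-03, -7.40922965e-04, -9.01699342e-04,  8.74044947e-05,
        6.60292625e-04, -1.28556934e-03]), 'joint_efforts': array([-1.66630281e-03, -3.93687308e+01, -3.70181894e+01, -5.90440413e-05,
        7.14452079e-03, -5.33816618e-06]), 'tool_pos': array([ 0.26079147, -0.5673166 ,  0.23007133]), 'tool_rot': array([-1.00482681e-03,  9.76893304e-01,  2.13725172e-01, -1.17023185e-04]), 'contact_force': array([0.109814  , 0.04947878, 0.31246068]), 'ft_torque': array([-0.00887161, -0.01272518,  0.02063809]), 'gripper_width': 1.000693897812189}
top [[367.07685021   0.         314.72337701]
 [  0.         367.07685021 203.28599843]
 [  0.           0.           1.        ]] [[-0.0197668  -0.99961634 -0.01940208]
 [-0.9807509   0.02315696 -0.19388508]
 [ 0.19425999  0.01519612 -0.98083237]] [0.03024424 0.46640682 0.76018953]
side [[374.83694472   0.         317.40200129]
 [  0.         374.83694472 198.40380649]
 [  0.           0.           1.        ]] [[-0.84358327 -0.53667446 -0.0186494 ]
 [-0.27376879  0.45968715 -0.84483038]
 [ 0.46197177 -0.70757915 -0.53470911]] [0.40182013 0.17027122 0.79756593]
wrist [[278.82625638   0.         318.73174946]
 [  0.         278.82625638 199.50870359]
 [  0.           0.           1.        ]] [[ 0.41695649 -0.90892569 -0.00116988]
 [-0.86479247 -0.39710655  0.30731153]
 [-0.27978791 -0.12712384 -0.95160825]] [-0.62466721 -0.03957612  0.37955315]
```

View pics/top0.png

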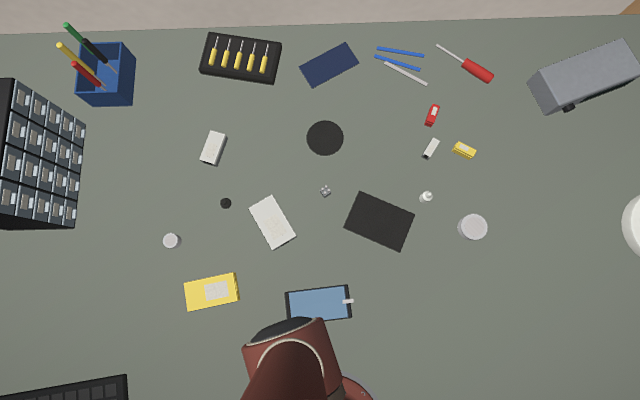

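View pics/side0.png

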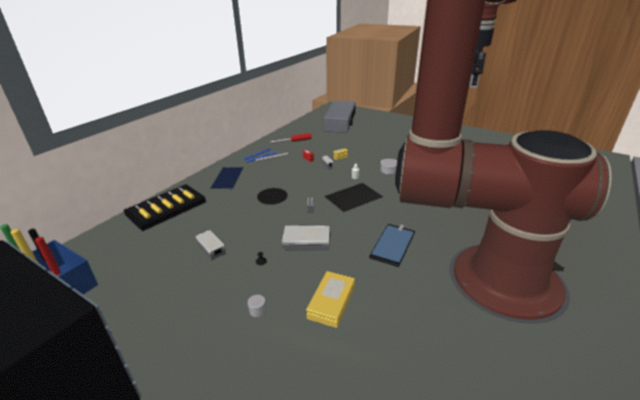

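View pics/wrist0.png

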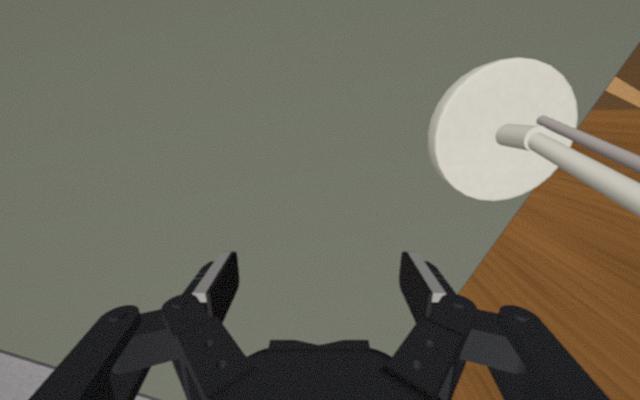

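The top view shows the large case (272,222), mid case (213,148), small white case (430,148), large tin (473,227), small tin (171,240), pad (379,221) and disc (325,138). The bits (325,190), bottle (426,197) and sucker (226,203) are also there. I'll zoom in next.

Run:
```python
import cv2,numpy as np
im=cv2.imread("pics/top0.png")
t=[]
for (u,v) in [(272,222),(213,148),(430,148),(473,227),(171,240),(379,221),(325,138),(325,190)]:
    t.append(cv2.resize(im[v-40:v+40,u-40:u+40],(200,200),interpolation=cv2.INTER_NEAREST))
cv2.imwrite("pics/crops.png",np.vstack([np.hstack(t[:4]),np.hstack(t[4:])]))
```

```text
(no output)
```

View pics/crops.png

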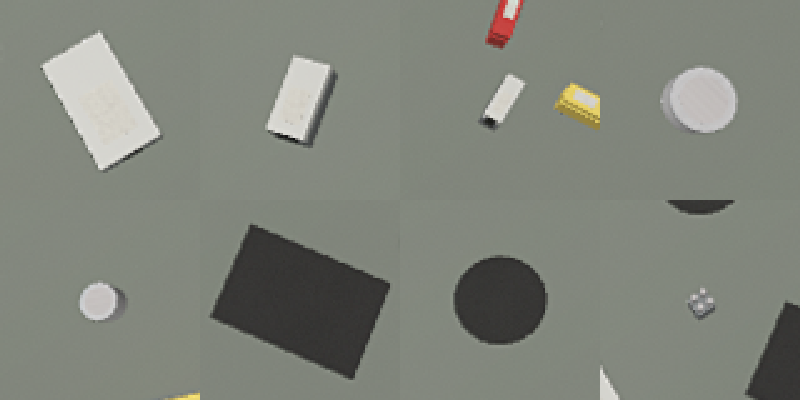

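```bash
cat > H.py <<'E'
import cv2,numpy as np
from scipy.optimize import minimize
from plant import manip
def proj(f,P):
    c=np.atleast_2d(P)@f["R"].T+f["t"]; q=c@f["intrinsics"].T; return q[:,:2]/q[:,2:]
def ray(f,u,v,z):
    d=f["R"].T@np.linalg.solve(f["intrinsics"],[u,v,1.]); o=-f["R"].T@f["t"]; return o+d*(z-o[2])/d[2]
def shape(kind,size,p,z0,z1):
    if kind=="box":
        c,s=np.cos(p[2]),np.sin(p[2]); a,b=size
        q=np.array([[a,b],[-a,b],[-a,-b],[a,-b]])/2; q=q@np.array([[c,s],[-s,c]])
    else:
        t=np.linspace(0,2*np.pi,60,endpoint=False); q=size/2*np.c_[np.cos(t),np.sin(t)]
    q=q+p[:2]
    return np.vstack([np.c_[q,0*q[:,:1]+z] for z in ((z1,) if z0 is None else (z0,z1))])
def cover(f,P,box):
    u0,v0,u1,v1=box; S=8
    uv=cv2.convexHull(proj(f,P).astype(np.float32))[:,0]
    m=np.zeros(((v1-v0)*S,(u1-u0)*S),np.uint8)
    pts=np.round(((uv-[u0,v0]+.5)*S-.5)*16).astype(np.int32)
    cv2.fillPoly(m,[pts],255,shift=4)
    return cv2.resize(m,(u1-u0,v1-v0),interpolation=cv2.INTER_AREA)/255.
def fit(f,alpha,box,kind,size,p0,z0,z1):
    n=3 if kind=="box" else 2
    cost=lambda p:((cover(f,shape(kind,size,p,z0,z1),box)-alpha)**2).sum()
    best=None
    for y in (np.radians(np.arange(0,180,15)) if (kind=="box" and len(p0)<3) else [0]):
        p=list(p0[:2])+([y] if len(p0)<3 else [p0[2]]); p=np.array(p[:n])
        c=cost(p)
        if best is None or c<best[0]: best=(c,p)
    p=best[1]
    for sc in (1,.3):
        sim=np.vstack([p]+[p+np.eye(n)[i]*sc*[.006,.006,.15][i] for i in range(n)])
        r=minimize(cost,p,method="Nelder-Mead",options=dict(initial_simplex=sim,xatol=1e-5,fatol=1e-4)); p=r.x
    return p,r.fun,alpha.sum()
def grey(f,box): u0,v0,u1,v1=box; return f["color"][v0:v1,u0:u1].astype(float).mean(2)
E
python3 - <<'E'
from H import *
f=manip.grab_frame("top")
def run(n,u,v,w,kind,size,z0,z1,obj):
    box=(u-w,v-w,u+w,v+w); g=grey(f,box); bg=np.median(np.r_[g[0],g[-1],g[:,0],g[:,-1]])
    if obj is None: obj=np.median(g[w-3:w+4,w-3:w+4])
    a=np.clip((g-bg)/(obj-bg),0,1); a[a<.12]=0
    p,c,s=fit(f,a,box,kind,size,ray(f,u,v,z1)[:2],z0,z1)
    print(n,np.round(p[:2]*1e3,1),np.round(np.degrees(p[2:]),1),"cost",round(c,1),"area",round(s,0),bg,obj)
run("large",272,222,36,"box",(.11,.062),None,.028,None)
run("mid",213,148,26,"box",(.076,.038),None,.028,None)
run("small",430,148,14,"box",(.046,.018),None,.028,None)
run("tinL",473,227,22,"c",.058,0,.028,None)
run("tinLtop",473,227,22,"c",.058,None,.028,None)
run("tinS",171,240,15,"c",.034,0,.028,None)
run("tinStop",171,240,15,"c",.034,None,.028,None)
run("pad",379,221,42,"box",(.14,.096),None,.004,None)
run("disc",325,138,26,"c",.09,None,.004,None)
for n,u,v,z in [("bits",325,190,.036),("bottle",427,196,.03),("suck",226,203,.01),("yel",464,150,.028),("red",432,115,.028)]: print(n,np.round(ray(f,u,v,z)*1e3))
print(proj(f,manip.state()["tool_pos"]))
E
```

```text
large [431.9 117.4] [29.7] cost 6.7 area 1333.0 131.0 208.0
mid [611.5 257.7] [161.7] cost 3.7 area 491.0 132.33333333333334 206.0
small [ 596.8 -250.5] [146.3] cost 1.1 area 149.0 129.0 206.66666666666666
tinL [ 411.7 -330.4] [] cost 68.0 area 563.0 128.0 190.66666666666666
tinLtop [ 411.  -328.4] [] cost 12.5 area 563.0 128.0 190.66666666666666
tinS [396.  346.4] [] cost 68.2 area 174.0 130.66666666666666 193.33333333333334
tinStop [395.1 343.9] [] cost 2.9 area 174.0 130.66666666666666 193.33333333333334
pad [ 431.5 -124.5] [64.8] cost 5.9 area 2538.0 128.66666666666666 53.666666666666664
disc [635.6  -5.9] [] cost 5.9 area 1028.0 130.66666666666666 55.333333333333336
bits [499.  -3.  36.]
bottle [ 481. -231.   30.]
suck [480. 225.  10.]
yel [ 587. -324.   28.]
red [ 675. -258.   28.]
[[689.26655615 300.57929441]]
```

```bash
cat >> H.py <<'E'
from scipy.spatial.transform import Rotation as Ro
def plan(*T):
    """T: targets (x,y,z,yaw_deg of tool x, mod 180); prints shift in tool axes (at present orientation), turn."""
    s=manip.state(); w,x,y,z=s["tool_rot"]; R=Ro.from_quat([x,y,z,w]); M=R.as_matrix()
    print("t",round(s["time"],2),"tcp mm",np.round(s["tool_pos"]*1e3,1),"yaw",round(np.degrees(np.arctan2(M[1,0],M[0,0])),2),"tilt",np.round(M[:2,2]*57.3,2),"w",round(s["gripper_width"]*85,1),"F",np.round(s["contact_force"],1),"q",np.round(s["joint_pos"],2))
    for (X,Y,Z,psi) in T:
        c0=np.degrees(np.arctan2(M[1,0],M[0,0])); d=(psi-c0+90)%180-90
        p=np.radians(c0+d); c,sn=np.cos(p),np.sin(p)
        G=np.array([[c,sn,0],[sn,-c,0],[0,0,-1]]).T
        rv=(R.inv()*Ro.from_matrix(G)).as_rotvec(degrees=True)
        D=np.array([X,Y,Z])/1e3-s["tool_pos"]
        print(" shift mm",np.round(M.T@D*1e3,1),"turn deg",np.round(rv,2),"rows>=",int(np.ceil(max(np.linalg.norm(D)/.05,np.linalg.norm(rv)/8.59))))
E
python3 -c "
from H import *
plan((432,117,150,29.7))"
```

```text
t 0.2 tcp mm [ 260.9 -567.5  230.5] yaw 24.69 tilt [-0.02  0.07] w 84.8 F [0.1 0.1 0.5] q [-1.26  0.05  1.61 -0.    1.48 -0.12]
 shift mm [ 441.4 -550.4   81.3] turn deg [-0.08 -0.01 -5.01] rows>= 15
```

Call:
move_arm:
  rows:
    - {"tx": 0.028, "ty": -0.036, "tz": 0.005}
    - {"tx": 0.028, "ty": -0.036, "tz": 0.005}
    - {"tx": 0.028, "ty": -0.036, "tz": 0.005}
    - {"tx": 0.028, "ty": -0.036, "tz": 0.005}
    - {"tx": 0.028, "ty": -0.036, "tz": 0.005}
    - {"tx": 0.028, "ty": -0.036, "tz": 0.005}
    - {"tx": 0.028, "ty": -0.036, "tz": 0.005}
    - {"tx": 0.028, "ty": -0.036, "tz": 0.005}
    - {"tx": 0.028, "ty": -0.036, "tz": 0.005}
    - {"tx": 0.028, "ty": -0.036, "tz": 0.005}
    - {"tx": 0.028, "ty": -0.036, "tz": 0.005}
    - {"tx": 0, "ty": 0, "tz": 0, "az": -5}

```text
schema error: expected keys tx, ty, tz, ax, ay, az, jaw
```

```bash
python3 -c "
from H import *
plan((432,117,150,29.7))"
```

```text
t 0.2 tcp mm [ 260.9 -567.5  230.5] yaw 24.69 tilt [-0.02  0.07] w 84.8 F [0.1 0.1 0.5] q [-1.26  0.05  1.61 -0.    1.48 -0.12]
 shift mm [ 441.4 -550.4   81.3] turn deg [-0.08 -0.01 -5.01] rows>= 15
```

Call:
move_arm:
  rows:
    - {"tx": 0.028, "ty": -0.036, "tz": 0.005, "ax": 0, "ay": 0, "az": 0, "jaw": 0}
    - {"tx": 0.028, "ty": -0.036, "tz": 0.005, "ax": 0, "ay": 0, "az": 0, "jaw": 0}
    - {"tx": 0.028, "ty": -0.036, "tz": 0.005, "ax": 0, "ay": 0, "az": 0, "jaw": 0}
    - {"tx": 0.028, "ty": -0.036, "tz": 0.005, "ax": 0, "ay": 0, "az": 0, "jaw": 0}
    - {"tx": 0.028, "ty": -0.036, "tz": 0.005, "ax": 0, "ay": 0, "az": 0, "jaw": 0}
    - {"tx": 0.028, "ty": -0.036, "tz": 0.005, "ax": 0, "ay": 0, "az": 0, "jaw": 0}
    - {"tx": 0.028, "ty": -0.036, "tz": 0.005, "ax": 0, "ay": 0, "az": 0, "jaw": 0}
    - {"tx": 0.028, "ty": -0.036, "tz": 0.005, "ax": 0, "ay": 0, "az": 0, "jaw": 0}
    - {"tx": 0.028, "ty": -0.036, "tz": 0.005, "ax": 0, "ay": 0, "az": 0, "jaw": 0}
    - {"tx": 0.028, "ty": -0.036, "tz": 0.005, "ax": 0, "ay": 0, "az": 0, "jaw": 0}
    - {"tx": 0.028, "ty": -0.036, "tz": 0.005, "ax": 0, "ay": 0, "az": 0, "jaw": 0}
    - {"tx": 0, "ty": 0, "tz": 0, "ax": 0, "ay": 0, "az": -5, "jaw": 0}

```text
time: 1.4
tool_pos: [0.3776, -0.0613, 0.1708]
tool_rot: [-0.001, 0.967, 0.255, 0.002]
contact_force: [-0.3, 1.0, -0.0]
gripper_width: 1.003
```

```bash
python3 -c "
from H import *
plan((432,117,150,29.7))"
```

```text
t 1.4 tcp mm [377.6 -61.3 170.8] yaw 29.54 tilt [0.13 0.2 ] w 85.3 F [-0.3  1.  -0. ] q [-0.36 -0.55  2.21  0.    1.48  0.7 ]
 shift mm [ 135.1 -128.3   21.6] turn deg [-0.11 -0.21 -0.16] rows>= 4
```

Call:
move_arm:
  rows:
    - {"tx": 0.034, "ty": -0.032, "tz": 0.005, "ax": 0, "ay": 0, "az": 0, "jaw": 0}
    - {"tx": 0.034, "ty": -0.032, "tz": 0.005, "ax": 0, "ay": 0, "az": 0, "jaw": 0}
    - {"tx": 0.034, "ty": -0.032, "tz": 0.005, "ax": 0, "ay": 0, "az": 0, "jaw": 0}
    - {"tx": 0.034, "ty": -0.032, "tz": 0.005, "ax": -0.1, "ay": -0.2, "az": -0.2, "jaw": 0}
    - {"tx": 0, "ty": 0, "tz": 0, "ax": 0, "ay": 0, "az": 0, "jaw": 0}

```text
time: 1.9
tool_pos: [0.434, 0.1224, 0.1515]
tool_rot: [0.001, 0.967, 0.257, 0.002]
contact_force: [-0.5, -0.8, 0.5]
gripper_width: 1.002
```

```bash
python3 -c "
from H import *
plan((432,117,150,29.7),(432,117,4,29.7))
f=manip.grab_frame('wrist');cv2.imwrite('pics/w1.png',f['color'][:,:,::-1])
for p in shape('box',(.11,.062),[.4319,.1174,np.radians(29.7)],0,.028): print(np.round(proj(f,p)))"
```

```text
t 1.9 tcp mm [434.  122.4 151.5] yaw 29.74 tilt [ 0.25 -0.09] w 85.1 F [-0.5 -0.8  0.5] q [ 0.11 -0.33  2.09 -0.    1.37  1.16]
 shift mm [-4.5  3.7  1.5] turn deg [ 0.2  -0.17  0.04] rows>= 1
 shift mm [ -4.9   3.2 147.5] turn deg [ 0.2  -0.17  0.04] rows>= 3
[[291. 138.]]
[[294. 235.]]
[[347. 235.]]
[[351. 138.]]
[[288. 141.]]
[[292. 247.]]
[[350. 246.]]
[[354. 141.]]
```

View pics/w1.png

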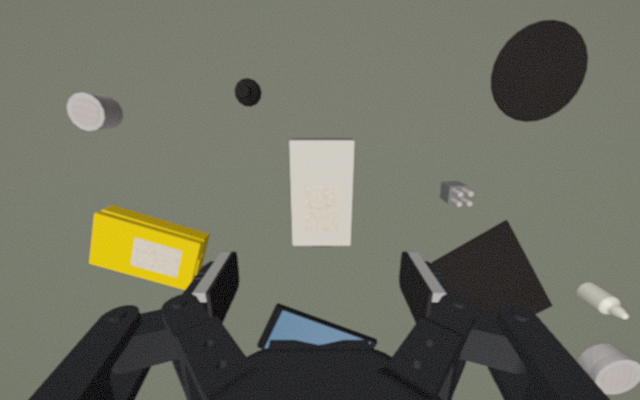

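The wrist view shows the large case lid from (289,139) to (353,246), within about 1 px of what the top-view fit predicts. I'll descend.

Call:
move_arm:
  rows:
    - {"tx": -0.005, "ty": 0.004, "tz": 0.035, "ax": 0.2, "ay": -0.2, "az": 0, "jaw": 0}
    - {"tx": 0, "ty": 0, "tz": 0.035, "ax": 0, "ay": 0, "az": 0, "jaw": 0}
    - {"tx": 0, "ty": 0, "tz": 0.03, "ax": 0, "ay": 0, "az": 0, "jaw": 0}
    - {"tx": 0, "ty": 0, "tz": 0.02, "ax": 0, "ay": 0, "az": 0, "jaw": 0}
    - {"tx": 0, "ty": 0, "tz": 0.01, "ax": 0, "ay": 0, "az": 0, "jaw": 0}
    - {"tx": 0, "ty": 0, "tz": 0, "ax": 0, "ay": 0, "az": 0, "jaw": 0}

```text
time: 2.55
tool_pos: [0.4332, 0.1098, 0.0202]
tool_rot: [0.002, 0.967, 0.254, 0.002]
contact_force: [0.4, 0.5, 0.4]
gripper_width: 1.0
```

```bash
python3 -c "
from H import *
plan((432,117,4,29.7))"
```

```text
t 2.55 tcp mm [433.2 109.8  20.2] yaw 29.4 tilt [ 0.3  -0.18] w 85.0 F [0.4 0.5 0.4] q [ 0.08 -0.15  2.18 -0.    1.1   1.14]
 shift mm [ 2.5 -6.9 16.2] turn deg [ 0.31 -0.17 -0.3 ] rows>= 1
```

Call:
move_arm:
  rows:
    - {"tx": 0.0025, "ty": -0.007, "tz": 0, "ax": 0.3, "ay": -0.2, "az": -0.3, "jaw": 0}
    - {"tx": 0, "ty": 0, "tz": 0, "ax": 0, "ay": 0, "az": 0, "jaw": 0}
    - {"tx": 0, "ty": 0, "tz": 0, "ax": 0, "ay": 0, "az": 0, "jaw": 0}

```text
time: 2.85
tool_pos: [0.4342, 0.1171, 0.0233]
tool_rot: [0.0, 0.967, 0.256, 0.002]
contact_force: [0.3, -0.1, -1.2]
gripper_width: 1.003
```

```bash
python3 -c "
from H import *
plan((432,117,4,29.7))"
```

```text
t 2.85 tcp mm [434.2 117.1  23.3] yaw 29.63 tilt [0.25 0.02] w 85.3 F [ 0.3 -0.1 -1.2] q [ 0.1  -0.14  2.18 -0.    1.11  1.15]
 shift mm [-2.  -1.  19.3] turn deg [ 0.11 -0.22 -0.07] rows>= 1
```

Call:
move_arm:
  rows:
    - {"tx": -0.002, "ty": -0.001, "tz": 0.012, "ax": 0.1, "ay": -0.2, "az": 0, "jaw": 0}
    - {"tx": 0, "ty": 0, "tz": 0.006, "ax": 0, "ay": 0, "az": 0, "jaw": 0}
    - {"tx": 0, "ty": 0, "tz": 0, "ax": 0, "ay": 0, "az": 0, "jaw": 0}
    - {"tx": 0, "ty": 0, "tz": 0, "ax": 0, "ay": 0, "az": 0, "jaw": 0}

```text
time: 3.25
tool_pos: [0.4333, 0.1173, 0.0055]
tool_rot: [0.0, 0.967, 0.256, 0.002]
contact_force: [-0.9, -0.4, 0.5]
gripper_width: 0.998
```

```bash
python3 -c "
from H import *
plan((432,117,4,29.7))"
```

```text
t 3.25 tcp mm [433.3 117.3   5.5] yaw 29.68 tilt [0.21 0.02] w 84.8 F [-0.9 -0.4  0.5] q [ 0.1  -0.11  2.18 -0.    1.07  1.15]
 shift mm [-1.3 -0.3  1.5] turn deg [ 0.09 -0.19 -0.02] rows>= 1
```

Good. Close.

Call:
move_arm:
  rows:
    - {"tx": -0.001, "ty": 0, "tz": 0.001, "ax": 0, "ay": -0.2, "az": 0, "jaw": 255}
    - {"tx": 0, "ty": 0, "tz": 0, "ax": 0, "ay": 0, "az": 0, "jaw": 255}
    - {"tx": 0, "ty": 0, "tz": 0, "ax": 0, "ay": 0, "az": 0, "jaw": 255}
    - {"tx": 0, "ty": 0, "tz": 0, "ax": 0, "ay": 0, "az": 0, "jaw": 255}
    - {"tx": 0, "ty": 0, "tz": 0, "ax": 0, "ay": 0, "az": 0, "jaw": 255}
    - {"tx": 0, "ty": 0, "tz": 0, "ax": 0, "ay": 0, "az": 0, "jaw": 255}

```text
time: 3.85
tool_pos: [0.4325, 0.1169, 0.0048]
tool_rot: [0.001, 0.967, 0.256, 0.0]
contact_force: [0.0, 0.1, -1.0]
gripper_width: 0.709
```

```bash
python3 -c "
from H import *
plan((431.5,-124.5,100,64.8))"
```

```text
t 3.85 tcp mm [432.5 116.9   4.8] yaw 29.67 tilt [ 0.03 -0.07] w 60.3 F [ 0.   0.1 -1. ] q [ 0.1  -0.11  2.18 -0.    1.07  1.15]
 shift mm [-120.4  209.4  -94.9] turn deg [ 8.000e-02  3.000e-02 -3.513e+01] rows>= 6
```

Call:
move_arm:
  rows:
    - {"tx": 0, "ty": 0, "tz": -0.01, "ax": 0, "ay": 0, "az": 0, "jaw": 255}
    - {"tx": 0, "ty": 0, "tz": -0.02, "ax": 0, "ay": 0, "az": 0, "jaw": 255}
    - {"tx": 0, "ty": 0, "tz": -0.03, "ax": 0, "ay": 0, "az": 0, "jaw": 255}
    - {"tx": 0, "ty": 0, "tz": -0.03, "ax": 0, "ay": 0, "az": 0, "jaw": 255}
    - {"tx": -0.014, "ty": 0.024, "tz": 0, "ax": 0, "ay": 0, "az": 0, "jaw": 255}
    - {"tx": -0.018, "ty": 0.031, "tz": 0, "ax": 0, "ay": 0, "az": 0, "jaw": 255}
    - {"tx": -0.018, "ty": 0.031, "tz": 0, "ax": 0, "ay": 0, "az": 0, "jaw": 255}
    - {"tx": -0.018, "ty": 0.031, "tz": 0, "ax": 0, "ay": 0, "az": 0, "jaw": 255}
    - {"tx": -0.018, "ty": 0.031, "tz": 0, "ax": 0, "ay": 0, "az": 0, "jaw": 255}
    - {"tx": -0.018, "ty": 0.031, "tz": 0, "ax": 0, "ay": 0, "az": 0, "jaw": 255}
    - {"tx": -0.01, "ty": 0.018, "tz": 0, "ax": 0, "ay": 0, "az": 0, "jaw": 255}
    - {"tx": 0, "ty": 0, "tz": 0, "ax": 0, "ay": 0, "az": -5, "jaw": 255}

```text
time: 5.05
tool_pos: [0.4303, -0.1191, 0.1057]
tool_rot: [0.003, 0.954, 0.301, 0.002]
contact_force: [0.2, 0.2, -1.4]
gripper_width: 0.713
```

```bash
python3 -c "
from H import *
plan((431.5,-124.5,90,64.8))"
```

```text
t 5.05 tcp mm [ 430.3 -119.1  105.7] yaw 35.05 tilt [ 0.29 -0.27] w 60.6 F [ 0.2  0.2 -1.4] q [-0.44 -0.29  2.14 -0.    1.28  0.52]
 shift mm [-2.2  5.  15.7] turn deg [ 4.000e-01  2.000e-02 -2.975e+01] rows>= 4
```

Call:
move_arm:
  rows:
    - {"tx": -0.002, "ty": 0.005, "tz": 0.002, "ax": 0.4, "ay": 0, "az": -6, "jaw": 255}
    - {"tx": 0, "ty": 0, "tz": 0.005, "ax": 0, "ay": 0, "az": -6, "jaw": 255}
    - {"tx": 0, "ty": 0, "tz": 0.005, "ax": 0, "ay": 0, "az": -6, "jaw": 255}
    - {"tx": 0, "ty": 0, "tz": 0.005, "ax": 0, "ay": 0, "az": -6, "jaw": 255}
    - {"tx": 0, "ty": 0, "tz": 0, "ax": 0, "ay": 0, "az": -6, "jaw": 255}
    - {"tx": 0, "ty": 0, "tz": 0, "ax": 0, "ay": 0, "az": 0, "jaw": 255}
    - {"tx": 0, "ty": 0, "tz": 0, "ax": 0, "ay": 0, "az": 0, "jaw": 255}

```text
time: 5.75
tool_pos: [0.4308, -0.1262, 0.0914]
tool_rot: [0.0, 0.839, 0.544, 0.001]
contact_force: [0.6, 0.3, -2.0]
gripper_width: 0.712
```

```bash
python3 -c "
from H import *
plan((431.5,-124.5,9,64.8))
for n in ['top','wrist']:
  f=manip.grab_frame(n);cv2.imwrite('pics/%s2.png'%n,f['color'][:,:,::-1])"
```

```text
t 5.75 tcp mm [ 430.8 -126.2   91.4] yaw 65.97 tilt [0.1  0.01] w 60.5 F [ 0.6  0.3 -2. ] q [-0.45 -0.26  2.14  0.    1.26 -0.03]
 shift mm [ 1.8 -0.2 82.4] turn deg [ 0.09 -0.05  1.17] rows>= 2
```

View pics/top2.png

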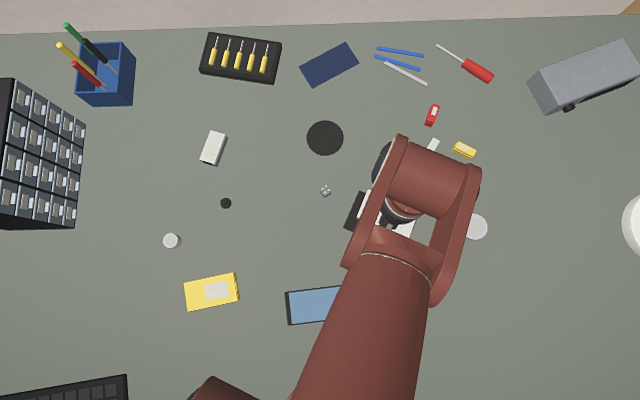

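View pics/wrist2.png

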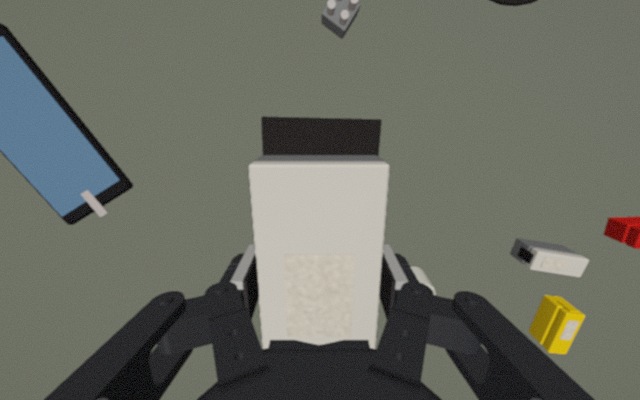

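The wrist view shows the case held square between the fingers (lid 252–387, 155–345), with the pad edge behind it at (320,118). Next I lower it.

Call:
move_arm:
  rows:
    - {"tx": 0.002, "ty": 0, "tz": 0.015, "ax": 0.1, "ay": 0, "az": 1.2, "jaw": 255}
    - {"tx": 0, "ty": 0, "tz": 0.02, "ax": 0, "ay": 0, "az": 0, "jaw": 255}
    - {"tx": 0, "ty": 0, "tz": 0.02, "ax": 0, "ay": 0, "az": 0, "jaw": 255}
    - {"tx": 0, "ty": 0, "tz": 0.01, "ax": 0, "ay": 0, "az": 0, "jaw": 255}
    - {"tx": 0, "ty": 0, "tz": 0, "ax": 0, "ay": 0, "az": 0, "jaw": 255}
    - {"tx": 0, "ty": 0, "tz": 0, "ax": 0, "ay": 0, "az": 0, "jaw": 255}

```text
time: 6.45
tool_pos: [0.4341, -0.1252, 0.0275]
tool_rot: [0.002, 0.846, 0.533, 0.002]
contact_force: [-0.9, 0.5, -2.3]
gripper_width: 0.71
```

```bash
python3 -c "
from H import *
plan((431.5,-124.5,9,64.8))"
```

```text
t 6.45 tcp mm [ 434.1 -125.2   27.5] yaw 64.44 tilt [ 0.3  -0.09] w 60.4 F [-0.9  0.5 -2.3] q [-0.45 -0.15  2.17  0.    1.11 -0.  ]
 shift mm [-0.4 -2.7 18.5] turn deg [ 0.31 -0.05 -0.36] rows>= 1
```

Call:
move_arm:
  rows:
    - {"tx": 0, "ty": -0.003, "tz": 0.008, "ax": 0.3, "ay": 0, "az": -0.3, "jaw": 255}
    - {"tx": 0, "ty": 0, "tz": 0.005, "ax": 0, "ay": 0, "az": 0, "jaw": 255}
    - {"tx": 0, "ty": 0, "tz": 0, "ax": 0, "ay": 0, "az": 0, "jaw": 255}
    - {"tx": 0, "ty": 0, "tz": 0, "ax": 0, "ay": 0, "az": 0, "jaw": 255}

```text
time: 6.85
tool_pos: [0.433, -0.1247, 0.016]
tool_rot: [0.002, 0.845, 0.535, 0.002]
contact_force: [0.2, -0.0, -1.7]
gripper_width: 0.711
```

```bash
python3 -c "
from H import *
plan((431.5,-124.5,9,64.8))"
```

```text
t 6.85 tcp mm [ 433.  -124.7   16. ] yaw 64.74 tilt [ 0.24 -0.06] w 60.5 F [ 0.2 -0.  -1.7] q [-0.45 -0.13  2.18  0.    1.09 -0.01]
 shift mm [-0.5 -1.5  7. ] turn deg [ 0.25 -0.05 -0.06] rows>= 1
```

Call:
move_arm:
  rows:
    - {"tx": 0, "ty": -0.0015, "tz": 0.003, "ax": 0.2, "ay": 0, "az": 0, "jaw": 255}
    - {"tx": 0, "ty": 0, "tz": 0.002, "ax": 0, "ay": 0, "az": 0, "jaw": 255}
    - {"tx": 0, "ty": 0, "tz": 0.001, "ax": 0, "ay": 0, "az": 0, "jaw": 255}
    - {"tx": 0, "ty": 0, "tz": 0.001, "ax": 0, "ay": 0, "az": 0, "jaw": 255}
    - {"tx": 0, "ty": 0, "tz": 0, "ax": 0, "ay": 0, "az": 0, "jaw": 255}

```text
time: 7.35
tool_pos: [0.4321, -0.1243, 0.009]
tool_rot: [0.001, 0.845, 0.535, 0.001]
contact_force: [0.0, 0.5, -1.9]
gripper_width: 0.707
```

```bash
python3 -c "
from H import *
plan((431.5,-124.5,9,64.8))"
```

```text
t 7.35 tcp mm [ 432.1 -124.3    9. ] yaw 64.74 tilt [ 0.11 -0.  ] w 60.1 F [ 0.   0.5 -1.9] q [-0.45 -0.12  2.18  0.    1.08 -0.01]
 shift mm [-0.5 -0.4 -0. ] turn deg [ 0.1  -0.05 -0.06] rows>= 1
```

Call:
move_arm:
  rows:
    - {"tx": 0, "ty": 0, "tz": 0.0007, "ax": 0, "ay": 0, "az": 0, "jaw": 255}
    - {"tx": 0, "ty": 0, "tz": 0.0007, "ax": 0, "ay": 0, "az": 0, "jaw": 255}
    - {"tx": 0, "ty": 0, "tz": 0, "ax": 0, "ay": 0, "az": 0, "jaw": 255}

```text
time: 7.65
tool_pos: [0.4324, -0.1244, 0.009]
tool_rot: [0.0, 0.845, 0.535, 0.001]
contact_force: [0.0, 0.6, -2.1]
gripper_width: 0.71
```

Call:
move_arm:
  rows:
    - {"tx": 0, "ty": 0, "tz": 0.0015, "ax": 0, "ay": 0, "az": 0, "jaw": 255}
    - {"tx": 0, "ty": 0, "tz": 0.0015, "ax": 0, "ay": 0, "az": 0, "jaw": 255}

```text
time: 7.85
tool_pos: [0.4327, -0.1245, 0.0088]
tool_rot: [-0.001, 0.845, 0.535, -0.0]
contact_force: [-10.1, 3.9, 15.7]
gripper_width: 0.713
```

Call:
move_arm:
  rows:
    - {"tx": 0, "ty": 0, "tz": 0, "ax": 0, "ay": 0, "az": 0, "jaw": 255}
    - {"tx": 0, "ty": 0, "tz": 0, "ax": 0, "ay": 0, "az": 0, "jaw": 60}
    - {"tx": 0, "ty": 0, "tz": 0, "ax": 0, "ay": 0, "az": 0, "jaw": 0}
    - {"tx": 0, "ty": 0, "tz": 0, "ax": 0, "ay": 0, "az": 0, "jaw": 0}
    - {"tx": 0, "ty": 0, "tz": 0, "ax": 0, "ay": 0, "az": 0, "jaw": 0}
    - {"tx": 0, "ty": 0, "tz": 0, "ax": 0, "ay": 0, "az": 0, "jaw": 0}

```text
time: 8.45
tool_pos: [0.4339, -0.1251, 0.0093]
tool_rot: [0.001, 0.845, 0.535, 0.001]
contact_force: [0.3, -0.1, 0.3]
gripper_width: 0.998
```

```bash
python3 -c "
from H import *
plan((611.5,257.7,120,161.7),(431.5,-124.5,9,64.8))"
```

```text
t 8.45 tcp mm [ 433.9 -125.1    9.3] yaw 64.75 tilt [ 0.09 -0.01] w 84.8 F [ 0.3 -0.1  0.3] q [-0.45 -0.11  2.17  0.    1.08 -0.01]
 shift mm [ 422.    -2.5 -110.5] turn deg [ 5.000e-02 -9.000e-02  8.305e+01] rows>= 10
 shift mm [-0.5 -2.4  0.3] turn deg [ 0.09 -0.03 -0.05] rows>= 1
```

Call:
move_arm:
  rows:
    - {"tx": 0, "ty": 0, "tz": -0.02, "ax": 0, "ay": 0, "az": 0, "jaw": 0}
    - {"tx": 0, "ty": 0, "tz": -0.045, "ax": 0, "ay": 0, "az": 0, "jaw": 0}
    - {"tx": 0, "ty": 0, "tz": -0.045, "ax": 0, "ay": 0, "az": 0, "jaw": 0}
    - {"tx": 0.045, "ty": 0, "tz": 0, "ax": 0, "ay": 0, "az": 0, "jaw": 0}
    - {"tx": 0.048, "ty": 0, "tz": 0, "ax": 0, "ay": 0, "az": 0, "jaw": 0}
    - {"tx": 0.048, "ty": 0, "tz": 0, "ax": 0, "ay": 0, "az": 0, "jaw": 0}
    - {"tx": 0.048, "ty": 0, "tz": 0, "ax": 0, "ay": 0, "az": 0, "jaw": 0}
    - {"tx": 0.048, "ty": 0, "tz": 0, "ax": 0, "ay": 0, "az": 0, "jaw": 0}
    - {"tx": 0.048, "ty": 0, "tz": 0, "ax": 0, "ay": 0, "az": 0, "jaw": 0}
    - {"tx": 0.048, "ty": 0, "tz": 0, "ax": 0, "ay": 0, "az": 0, "jaw": 0}
    - {"tx": 0.048, "ty": 0, "tz": 0, "ax": 0, "ay": 0, "az": 0, "jaw": 0}
    - {"tx": 0.04, "ty": 0, "tz": 0, "ax": 0, "ay": 0, "az": 0, "jaw": 0}

```text
time: 9.65
tool_pos: [0.6216, 0.2651, 0.1252]
tool_rot: [0.002, 0.848, 0.531, 0.003]
contact_force: [0.7, 0.0, 0.0]
gripper_width: 0.996
```

Call:
move_arm:
  rows:
    - {"tx": 0, "ty": 0, "tz": 0, "ax": 0, "ay": 0, "az": 8.3, "jaw": 0}
    - {"tx": 0, "ty": 0, "tz": 0, "ax": 0, "ay": 0, "az": 8.3, "jaw": 0}
    - {"tx": 0, "ty": 0, "tz": 0, "ax": 0, "ay": 0, "az": 8.3, "jaw": 0}
    - {"tx": 0, "ty": 0, "tz": 0, "ax": 0, "ay": 0, "az": 8.3, "jaw": 0}
    - {"tx": 0, "ty": 0, "tz": 0, "ax": 0, "ay": 0, "az": 8.3, "jaw": 0}
    - {"tx": 0, "ty": 0, "tz": 0, "ax": 0, "ay": 0, "az": 8.3, "jaw": 0}
    - {"tx": 0, "ty": 0, "tz": 0, "ax": 0, "ay": 0, "az": 8.3, "jaw": 0}
    - {"tx": 0, "ty": 0, "tz": 0, "ax": 0, "ay": 0, "az": 8.3, "jaw": 0}
    - {"tx": 0, "ty": 0, "tz": 0, "ax": 0, "ay": 0, "az": 8.3, "jaw": 0}
    - {"tx": 0, "ty": 0, "tz": 0, "ax": 0, "ay": 0, "az": 6, "jaw": 0}
    - {"tx": 0, "ty": 0, "tz": 0, "ax": 0, "ay": 0, "az": 0, "jaw": 0}
    - {"tx": 0, "ty": 0, "tz": 0, "ax": 0, "ay": 0, "az": 0, "jaw": 0}

```text
time: 10.85
tool_pos: [0.6214, 0.2721, 0.1188]
tool_rot: [0.001, 0.986, -0.166, 0.0]
contact_force: [-1.0, -0.1, -0.1]
gripper_width: 1.003
```

```bash
cat >> H.py <<'E'
def run(f,n,u,v,w,kind,size,z0,z1,obj=None,p0=None):
    box=(u-w,v-w,u+w,v+w); g=grey(f,box); bg=np.median(np.r_[g[0],g[-1],g[:,0],g[:,-1]])
    if obj is None: obj=np.median(g[w-3:w+4,w-3:w+4])
    a=np.clip((g-bg)/(obj-bg),0,1); a[a<.12]=0
    p,c,s=fit(f,a,box,kind,size,ray(f,u,v,z1)[:2] if p0 is None else p0,z0,z1)
    print(n,np.round(p[:2]*1e3,1),np.round(np.degrees(p[2:]),1),"cost",round(c,1),"area",round(s,0),bg,obj)
E
python3 -c "
from H import *
plan((611.5,257.7,5,161.7))
f=manip.grab_frame('top');cv2.imwrite('pics/top3.png',f['color'][:,:,::-1])
run(f,'large',379,218,33,'box',(.11,.062),None,.032,None)
w=manip.grab_frame('wrist');cv2.imwrite('pics/w3.png',w['color'][:,:,::-1])
print(np.round(proj(w,shape('box',(.076,.038),[.6115,.2577,np.radians(161.7)],None,.028))))
"
```

```text
t 10.85 tcp mm [621.4 272.1 118.8] yaw -19.09 tilt [ 0.04 -0.08] w 85.3 F [-1.  -0.1 -0.1] q [ 0.3   0.26  1.57 -0.    1.31  2.21]
 shift mm [ -4.8  16.7 113.9] turn deg [ 0.06 -0.07 -0.79] rows>= 3
large [ 433.  -123.6] [65.] cost 8.0 area 1363.0 145.0 224.33333333333334
[[357. 247.]
 [360. 166.]
 [315. 167.]
 [316. 247.]]
```

View pics/top3.png

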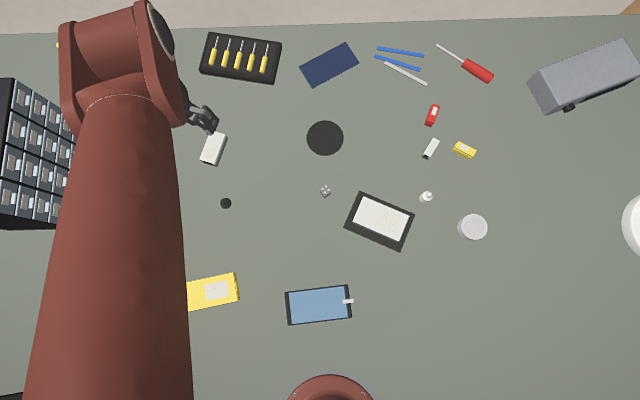

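View pics/w3.png

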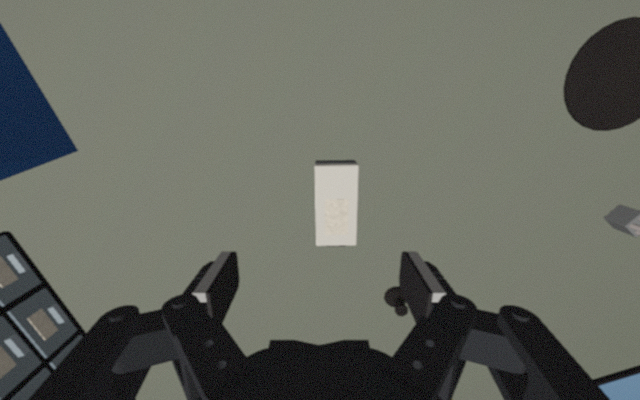

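Large case sits within 2 mm of the pad centre, at 65°. In the wrist view the mid lid runs (315,164)–(358,246), matching the prediction. Going down on it.

Call:
move_arm:
  rows:
    - {"tx": -0.005, "ty": 0.017, "tz": 0.02, "ax": 0, "ay": -0.1, "az": -0.8, "jaw": 0}
    - {"tx": 0, "ty": 0, "tz": 0.03, "ax": 0, "ay": 0, "az": 0, "jaw": 0}
    - {"tx": 0, "ty": 0, "tz": 0.03, "ax": 0, "ay": 0, "az": 0, "jaw": 0}
    - {"tx": 0, "ty": 0, "tz": 0.01, "ax": 0, "ay": 0, "az": 0, "jaw": 0}
    - {"tx": 0, "ty": 0, "tz": 0, "ax": 0, "ay": 0, "az": 0, "jaw": 0}
    - {"tx": 0, "ty": 0, "tz": 0, "ax": 0, "ay": 0, "az": 0, "jaw": 0}

```text
time: 11.55
tool_pos: [0.6135, 0.258, 0.0298]
tool_rot: [-0.001, 0.988, -0.156, 0.002]
contact_force: [0.3, -0.1, 0.1]
gripper_width: 1.002
```

```bash
python3 -c "
from H import *
plan((611.5,257.7,5,161.7))"
```

```text
t 11.55 tcp mm [613.5 258.   29.8] yaw -17.93 tilt [0.28 0.05] w 85.2 F [ 0.3 -0.1  0.1] q [ 0.29  0.33  1.65 -0.    1.15  2.17]
 shift mm [-1.9  1.  24.8] turn deg [-0.14 -0.25  0.37] rows>= 1
```

Call:
move_arm:
  rows:
    - {"tx": -0.002, "ty": 0.001, "tz": 0.012, "ax": -0.1, "ay": -0.2, "az": 0.4, "jaw": 0}
    - {"tx": 0, "ty": 0, "tz": 0.008, "ax": 0, "ay": 0, "az": 0, "jaw": 0}
    - {"tx": 0, "ty": 0, "tz": 0.004, "ax": 0, "ay": 0, "az": 0, "jaw": 0}
    - {"tx": 0, "ty": 0, "tz": 0, "ax": 0, "ay": 0, "az": 0, "jaw": 0}
    - {"tx": 0, "ty": 0, "tz": 0, "ax": 0, "ay": 0, "az": 0, "jaw": 0}

```text
time: 12.05
tool_pos: [0.6143, 0.2589, 0.0085]
tool_rot: [-0.002, 0.987, -0.159, 0.004]
contact_force: [-0.5, 0.8, 0.2]
gripper_width: 0.996
```

```bash
python3 -c "
from H import *
plan((611.5,257.7,5,161.7))"
```

```text
t 12.05 tcp mm [614.3 258.9   8.5] yaw -18.32 tilt [0.44 0.14] w 84.7 F [-0.5  0.8  0.2] q [0.29 0.36 1.65 0.   1.12 2.18]
 shift mm [-2.3  2.   3.5] turn deg [-0.27 -0.38 -0.02] rows>= 1
```

Call:
move_arm:
  rows:
    - {"tx": -0.002, "ty": 0.002, "tz": 0.003, "ax": -0.3, "ay": -0.4, "az": 0, "jaw": 0}
    - {"tx": 0, "ty": 0, "tz": 0.001, "ax": 0, "ay": 0, "az": 0, "jaw": 0}
    - {"tx": -0.001, "ty": 0, "tz": 0, "ax": 0, "ay": -0.1, "az": 0, "jaw": 255}
    - {"tx": 0, "ty": 0, "tz": 0, "ax": 0, "ay": 0, "az": 0, "jaw": 255}
    - {"tx": 0, "ty": 0, "tz": 0, "ax": 0, "ay": 0, "az": 0, "jaw": 255}
    - {"tx": 0, "ty": 0, "tz": 0, "ax": 0, "ay": 0, "az": 0, "jaw": 255}
    - {"tx": 0, "ty": 0, "tz": 0, "ax": 0, "ay": 0, "az": 0, "jaw": 255}
    - {"tx": 0, "ty": 0, "tz": 0, "ax": 0, "ay": 0, "az": 0, "jaw": 255}

```text
time: 12.85
tool_pos: [0.6114, 0.2581, 0.0055]
tool_rot: [-0.0, 0.987, -0.159, -0.0]
contact_force: [0.3, 0.3, -1.6]
gripper_width: 0.432
```

```bash
python3 -c "
from H import *
plan((611.5,257.7,5,161.7),(433,-123.6,120,65))"
```

```text
t 12.85 tcp mm [611.4 258.1   5.5] yaw -18.31 tilt [-0.05  0.03] w 36.7 F [ 0.3  0.3 -1.6] q [0.29 0.36 1.66 0.   1.12 2.18]
 shift mm [0.2 0.4 0.5] turn deg [-0.01  0.06 -0.01] rows>= 1
 shift mm [ -49.6  418.4 -114.5] turn deg [-5.000e-02  4.000e-02 -8.331e+01] rows>= 10
```

Call:
move_arm:
  rows:
    - {"tx": 0, "ty": 0, "tz": -0.01, "ax": 0, "ay": 0, "az": 0, "jaw": 255}
    - {"tx": 0, "ty": 0, "tz": -0.03, "ax": 0, "ay": 0, "az": 0, "jaw": 255}
    - {"tx": 0, "ty": 0, "tz": -0.035, "ax": 0, "ay": 0, "az": 0, "jaw": 255}
    - {"tx": 0, "ty": 0, "tz": -0.035, "ax": 0, "ay": 0, "az": 0, "jaw": 255}
    - {"tx": -0.003, "ty": 0.02, "tz": 0, "ax": 0, "ay": 0, "az": 0, "jaw": 255}
    - {"tx": -0.005, "ty": 0.04, "tz": 0, "ax": 0, "ay": 0, "az": 0, "jaw": 255}
    - {"tx": -0.005, "ty": 0.04, "tz": 0, "ax": 0, "ay": 0, "az": 0, "jaw": 255}
    - {"tx": -0.005, "ty": 0.04, "tz": 0, "ax": 0, "ay": 0, "az": 0, "jaw": 255}
    - {"tx": -0.005, "ty": 0.04, "tz": 0, "ax": 0, "ay": 0, "az": 0, "jaw": 255}
    - {"tx": -0.005, "ty": 0.04, "tz": 0, "ax": 0, "ay": 0, "az": 0, "jaw": 255}
    - {"tx": -0.005, "ty": 0.04, "tz": 0, "ax": 0, "ay": 0, "az": 0, "jaw": 255}
    - {"tx": -0.005, "ty": 0.04, "tz": 0, "ax": 0, "ay": 0, "az": 0, "jaw": 255}

```text
time: 14.05
tool_pos: [0.4784, -0.0205, 0.1261]
tool_rot: [-0.0, 0.988, -0.155, 0.003]
contact_force: [1.0, -0.7, -1.7]
gripper_width: 0.428
```

Call:
move_arm:
  rows:
    - {"tx": -0.005, "ty": 0.04, "tz": 0, "ax": 0, "ay": 0, "az": 0, "jaw": 255}
    - {"tx": -0.005, "ty": 0.035, "tz": 0, "ax": 0, "ay": 0, "az": 0, "jaw": 255}
    - {"tx": -0.003, "ty": 0.02, "tz": 0, "ax": 0, "ay": 0, "az": -4, "jaw": 255}
    - {"tx": 0, "ty": 0, "tz": 0, "ax": 0, "ay": 0, "az": -8, "jaw": 255}
    - {"tx": 0, "ty": 0, "tz": 0, "ax": 0, "ay": 0, "az": -8, "jaw": 255}
    - {"tx": 0, "ty": 0, "tz": 0, "ax": 0, "ay": 0, "az": -8, "jaw": 255}
    - {"tx": 0, "ty": 0, "tz": 0, "ax": 0, "ay": 0, "az": -8, "jaw": 255}
    - {"tx": 0, "ty": 0, "tz": 0, "ax": 0, "ay": 0, "az": -8, "jaw": 255}
    - {"tx": 0, "ty": 0, "tz": 0, "ax": 0, "ay": 0, "az": -8, "jaw": 255}
    - {"tx": 0, "ty": 0, "tz": 0, "ax": 0, "ay": 0, "az": -8, "jaw": 255}
    - {"tx": 0, "ty": 0, "tz": 0, "ax": 0, "ay": 0, "az": -8, "jaw": 255}
    - {"tx": 0, "ty": 0, "tz": 0, "ax": 0, "ay": 0, "az": 0, "jaw": 255}

```text
time: 15.25
tool_pos: [0.4315, -0.1151, 0.1326]
tool_rot: [0.005, 0.897, 0.442, 0.004]
contact_force: [-0.4, -0.1, -2.0]
gripper_width: 0.436
```

```bash
python3 -c "
from H import *
plan((433,-123.6,60,65))"
```

```text
t 15.25 tcp mm [ 431.5 -115.1  132.6] yaw 52.43 tilt [ 0.71 -0.31] w 37.1 F [-0.4 -0.1 -2. ] q [-0.43 -0.33  2.12  0.    1.33  0.23]
 shift mm [-6.1  5.4 72.6] turn deg [  0.77  -0.1  -12.57] rows>= 2
```

Call:
move_arm:
  rows:
    - {"tx": -0.006, "ty": 0.005, "tz": 0.005, "ax": 0.8, "ay": 0, "az": -6.3, "jaw": 255}
    - {"tx": 0, "ty": 0, "tz": 0.02, "ax": 0, "ay": 0, "az": -6.3, "jaw": 255}
    - {"tx": 0, "ty": 0, "tz": 0.025, "ax": 0, "ay": 0, "az": 0, "jaw": 255}
    - {"tx": 0, "ty": 0, "tz": 0.015, "ax": 0, "ay": 0, "az": 0, "jaw": 255}
    - {"tx": 0, "ty": 0, "tz": 0, "ax": 0, "ay": 0, "az": 0, "jaw": 255}
    - {"tx": 0, "ty": 0, "tz": 0, "ax": 0, "ay": 0, "az": 0, "jaw": 255}

```text
time: 15.85
tool_pos: [0.4334, -0.1237, 0.0695]
tool_rot: [0.002, 0.846, 0.534, 0.002]
contact_force: [0.1, 0.1, -1.8]
gripper_width: 0.432
```

```bash
python3 -c "
from H import *
plan((433,-123.6,37.5,65))"
```

```text
t 15.85 tcp mm [ 433.4 -123.7   69.5] yaw 64.54 tilt [0.34 0.  ] w 36.7 F [ 0.1  0.1 -1.8] q [-0.45 -0.22  2.15  0.    1.2  -0.  ]
 shift mm [-0.1 -0.6 32. ] turn deg [ 0.3  -0.15 -0.46] rows>= 1
```

Call:
move_arm:
  rows:
    - {"tx": 0, "ty": -0.001, "tz": 0.012, "ax": 0.3, "ay": -0.1, "az": -0.4, "jaw": 255}
    - {"tx": 0, "ty": 0, "tz": 0.01, "ax": 0, "ay": 0, "az": 0, "jaw": 255}
    - {"tx": 0, "ty": 0, "tz": 0.003, "ax": 0, "ay": 0, "az": 0, "jaw": 255}
    - {"tx": 0, "ty": 0, "tz": 0, "ax": 0, "ay": 0, "az": 0, "jaw": 255}
    - {"tx": 0, "ty": 0, "tz": 0, "ax": 0, "ay": 0, "az": 0, "jaw": 255}

```text
time: 16.35
tool_pos: [0.4342, -0.124, 0.0452]
tool_rot: [0.002, 0.844, 0.536, 0.001]
contact_force: [0.1, -0.0, -1.7]
gripper_width: 0.429
```

```bash
python3 -c "
from H import *
plan((433,-123.6,37.5,65))
w=manip.grab_frame('wrist');cv2.imwrite('pics/w4.png',w['color'][:,:,::-1])"
```

```text
t 16.35 tcp mm [ 434.2 -124.    45.2] yaw 64.85 tilt [ 0.23 -0.07] w 36.4 F [ 0.1 -0.  -1.7] q [-0.44 -0.18  2.16  0.    1.15 -0.  ]
 shift mm [-0.2 -1.3  7.7] turn deg [ 0.24 -0.03 -0.15] rows>= 1
```

View pics/w4.png

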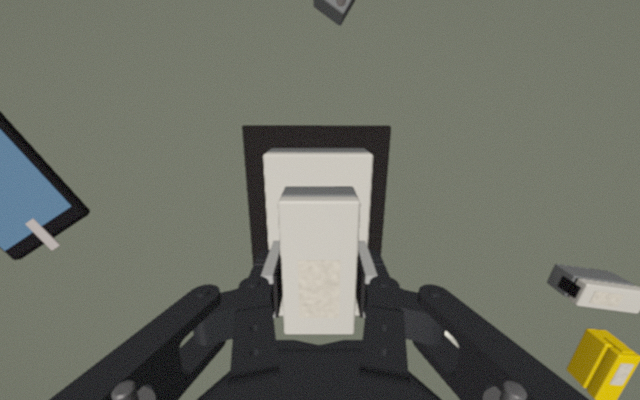

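Mid case (279–359) is centred over the large one (264–372). Lowering.

Call:
move_arm:
  rows:
    - {"tx": 0, "ty": -0.0015, "tz": 0.004, "ax": 0.2, "ay": 0, "az": -0.1, "jaw": 255}
    - {"tx": 0, "ty": 0, "tz": 0.002, "ax": 0, "ay": 0, "az": 0, "jaw": 255}
    - {"tx": 0, "ty": 0, "tz": 0.0015, "ax": 0, "ay": 0, "az": 0, "jaw": 255}
    - {"tx": 0, "ty": 0, "tz": 0.001, "ax": 0, "ay": 0, "az": 0, "jaw": 255}

```text
time: 16.8
tool_pos: [0.4335, -0.1236, 0.0374]
tool_rot: [0.001, 0.844, 0.537, 0.001]
contact_force: [-3.0, 1.7, 7.0]
gripper_width: 0.434
```

```bash
python3 -c "
from H import *
plan((433,-123.6,37.5,65))"
```

```text
t 16.8 tcp mm [ 433.5 -123.6   37.4] yaw 64.95 tilt [ 0.11 -0.01] w 36.9 F [-3.   1.7  7. ] q [-0.44 -0.17  2.17  0.    1.14 -0.01]
 shift mm [-0.2 -0.4 -0.1] turn deg [ 0.1  -0.04 -0.05] rows>= 1
```

Contact made. Release, then rise.

Call:
move_arm:
  rows:
    - {"tx": 0, "ty": 0, "tz": 0, "ax": 0, "ay": 0, "az": 0, "jaw": 60}
    - {"tx": 0, "ty": 0, "tz": 0, "ax": 0, "ay": 0, "az": 0, "jaw": 0}
    - {"tx": 0, "ty": 0, "tz": 0, "ax": 0, "ay": 0, "az": 0, "jaw": 0}
    - {"tx": 0, "ty": 0, "tz": 0, "ax": 0, "ay": 0, "az": 0, "jaw": 0}
    - {"tx": 0, "ty": 0, "tz": 0, "ax": 0, "ay": 0, "az": 0, "jaw": 0}
    - {"tx": 0, "ty": 0, "tz": -0.02, "ax": 0, "ay": 0, "az": 0, "jaw": 0}
    - {"tx": 0, "ty": 0, "tz": -0.04, "ax": 0, "ay": 0, "az": 0, "jaw": 0}
    - {"tx": 0, "ty": 0, "tz": -0.03, "ax": 0, "ay": 0, "az": 0, "jaw": 0}
    - {"tx": 0, "ty": 0, "tz": 0, "ax": 0, "ay": 0, "az": 0, "jaw": 0}

```text
time: 17.7
tool_pos: [0.4327, -0.1234, 0.1296]
tool_rot: [-0.0, 0.844, 0.537, 0.0]
contact_force: [0.5, 0.5, 0.5]
gripper_width: 0.999
```

```bash
python3 -c "
from H import *
plan((596.8,-250.5,120,146.3))"
```

```text
t 17.7 tcp mm [ 432.7 -123.4  129.6] yaw 64.94 tilt [0.01 0.03] w 84.9 F [0.5 0.5 0.5] q [-0.44 -0.3   2.11  0.    1.33 -0.01]
 shift mm [-45.7 202.5   9.6] turn deg [ 3.000e-02 -3.000e-02 -8.136e+01] rows>= 10
```

Call:
move_arm:
  rows:
    - {"tx": -0.01, "ty": 0.045, "tz": 0, "ax": 0, "ay": 0, "az": 0, "jaw": 140}
    - {"tx": -0.01, "ty": 0.045, "tz": 0, "ax": 0, "ay": 0, "az": 0, "jaw": 140}
    - {"tx": -0.01, "ty": 0.045, "tz": 0, "ax": 0, "ay": 0, "az": 0, "jaw": 140}
    - {"tx": -0.01, "ty": 0.045, "tz": 0, "ax": 0, "ay": 0, "az": 0, "jaw": 140}
    - {"tx": -0.005, "ty": 0.02, "tz": 0, "ax": 0, "ay": 0, "az": -8, "jaw": 140}
    - {"tx": 0, "ty": 0, "tz": 0, "ax": 0, "ay": 0, "az": -8.5, "jaw": 140}
    - {"tx": 0, "ty": 0, "tz": 0, "ax": 0, "ay": 0, "az": -8.5, "jaw": 140}
    - {"tx": 0, "ty": 0, "tz": 0, "ax": 0, "ay": 0, "az": -8.5, "jaw": 140}
    - {"tx": 0, "ty": 0, "tz": 0, "ax": 0, "ay": 0, "az": -8.5, "jaw": 140}
    - {"tx": 0, "ty": 0, "tz": 0, "ax": 0, "ay": 0, "az": -8.5, "jaw": 140}
    - {"tx": 0, "ty": 0, "tz": 0, "ax": 0, "ay": 0, "az": -8.5, "jaw": 140}
    - {"tx": 0, "ty": 0, "tz": 0, "ax": 0, "ay": 0, "az": -8.5, "jaw": 140}

```text
time: 18.9
tool_pos: [0.5944, -0.2506, 0.1111]
tool_rot: [-0.009, 0.394, 0.919, 0.001]
contact_force: [-0.9, -0.7, -0.2]
gripper_width: 0.45
```

Call:
move_arm:
  rows:
    - {"tx": 0, "ty": 0, "tz": 0, "ax": 0, "ay": 0, "az": -8.5, "jaw": 140}
    - {"tx": 0, "ty": 0, "tz": 0, "ax": 0, "ay": 0, "az": -6, "jaw": 140}
    - {"tx": 0, "ty": 0, "tz": 0, "ax": 0, "ay": 0, "az": 0, "jaw": 140}
    - {"tx": 0, "ty": 0, "tz": 0, "ax": 0, "ay": 0, "az": 0, "jaw": 140}

```text
time: 19.3
tool_pos: [0.5921, -0.2494, 0.1053]
tool_rot: [-0.012, 0.272, 0.962, 0.003]
contact_force: [0.6, 0.2, 1.3]
gripper_width: 0.45
```

```bash
python3 -c "
from H import *
plan((596.8,-250.5,6,146.3))
f=manip.grab_frame('top');cv2.imwrite('pics/top5.png',f['color'][:,:,::-1])
run(f,'mid',379,216,22,'box',(.076,.038),None,.060,None)
w=manip.grab_frame('wrist');cv2.imwrite('pics/w5.png',w['color'][:,:,::-1])
print(np.round(proj(w,shape('box',(.046,.018),[.5968,-.2505,np.radians(146.3)],None,.028))))
"
```

```text
t 19.3 tcp mm [ 592.1 -249.4  105.3] yaw 148.39 tilt [-1.24  0.75] w 38.3 F [0.6 0.2 1.3] q [-0.51  0.21  1.66  0.    1.3  -1.53]
 shift mm [-7.1  1.5 99.2] turn deg [-0.03 -1.45  2.09] rows>= 2
mid [ 441.2 -112. ] [66.3] cost 388.0 area 1117.0 96.83333333333334 226.66666666666666
[[311. 189.]
 [310. 240.]
 [331. 241.]
 [333. 189.]]
```

View pics/w5.png

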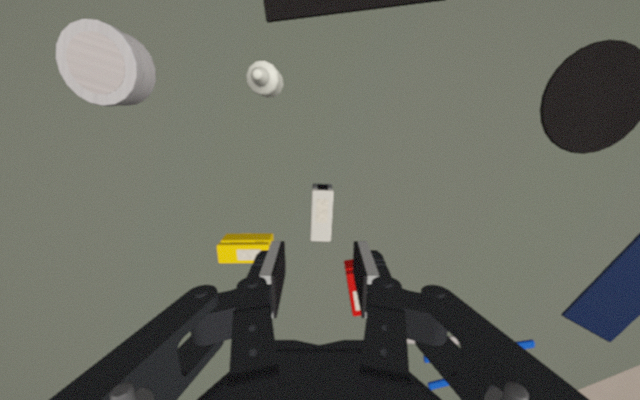

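View pics/top5.png

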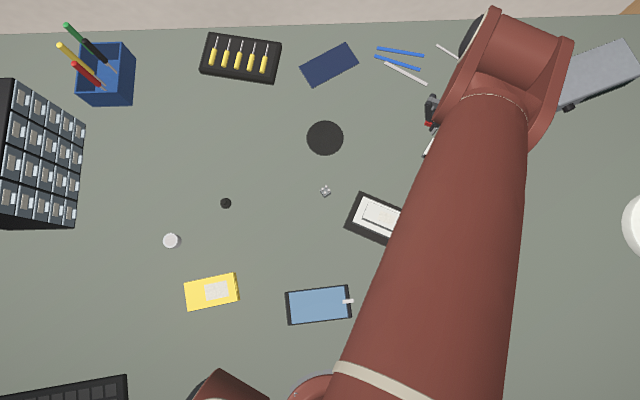

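Wrist view: the white small case is at (311–333, 190–242), as predicted. Yellow (245,248) and red (353,288) are clear of the part-open jaws.

Call:
move_arm:
  rows:
    - {"tx": -0.007, "ty": 0.0015, "tz": 0.015, "ax": 0, "ay": -1.5, "az": 2.1, "jaw": 140}
    - {"tx": 0, "ty": 0, "tz": 0.03, "ax": 0, "ay": 0, "az": 0, "jaw": 140}
    - {"tx": 0, "ty": 0, "tz": 0.02, "ax": 0, "ay": 0, "az": 0, "jaw": 140}
    - {"tx": 0, "ty": 0, "tz": 0.005, "ax": 0, "ay": 0, "az": 0, "jaw": 140}
    - {"tx": 0, "ty": 0, "tz": 0, "ax": 0, "ay": 0, "az": 0, "jaw": 140}
    - {"tx": 0, "ty": 0, "tz": 0, "ax": 0, "ay": 0, "az": 0, "jaw": 140}

```text
time: 20.0
tool_pos: [0.6008, -0.2528, 0.0357]
tool_rot: [0.003, 0.293, 0.956, -0.001]
contact_force: [-1.1, 0.0, 0.1]
gripper_width: 0.452
```

```bash
python3 -c "
from H import *
plan((596.8,-250.5,6,146.3))"
```

```text
t 20.0 tcp mm [ 600.8 -252.8   35.7] yaw 145.89 tilt [ 0.32 -0.23] w 38.5 F [-1.1  0.   0.1] q [-0.51  0.3   1.68 -0.    1.15 -1.49]
 shift mm [ 4.8 -0.3 29.6] turn deg [-0.01  0.39 -0.41] rows>= 1
```

Call:
move_arm:
  rows:
    - {"tx": 0.004, "ty": 0, "tz": 0.012, "ax": 0, "ay": 0.4, "az": -0.4, "jaw": 140}
    - {"tx": 0, "ty": 0, "tz": 0.01, "ax": 0, "ay": 0, "az": 0, "jaw": 140}
    - {"tx": 0, "ty": 0, "tz": 0.004, "ax": 0, "ay": 0, "az": 0, "jaw": 140}
    - {"tx": 0, "ty": 0, "tz": 0, "ax": 0, "ay": 0, "az": 0, "jaw": 140}
    - {"tx": 0, "ty": 0, "tz": 0, "ax": 0, "ay": 0, "az": 0, "jaw": 140}

```text
time: 20.5
tool_pos: [0.5991, -0.2514, 0.0106]
tool_rot: [0.002, 0.29, 0.957, -0.0]
contact_force: [0.1, 0.8, -0.3]
gripper_width: 0.453
```

```bash
python3 -c "
from H import *
plan((596.8,-250.5,6,146.3))"
```

```text
t 20.5 tcp mm [ 599.1 -251.4   10.6] yaw 146.3 tilt [ 0.21 -0.12] w 38.5 F [ 0.1  0.8 -0.3] q [-0.51  0.33  1.69 -0.    1.12 -1.49]
 shift mm [ 2.4 -0.5  4.6] turn deg [ 0.02  0.24 -0.  ] rows>= 1
```

Call:
move_arm:
  rows:
    - {"tx": 0.0025, "ty": -0.0005, "tz": 0.003, "ax": 0, "ay": 0.2, "az": 0, "jaw": 140}
    - {"tx": 0, "ty": 0, "tz": 0.001, "ax": 0, "ay": 0, "az": 0, "jaw": 140}
    - {"tx": 0, "ty": 0, "tz": 0.001, "ax": 0, "ay": 0.1, "az": 0, "jaw": 255}
    - {"tx": 0, "ty": 0, "tz": 0, "ax": 0, "ay": 0, "az": 0, "jaw": 255}
    - {"tx": 0, "ty": 0, "tz": 0, "ax": 0, "ay": 0, "az": 0, "jaw": 255}
    - {"tx": 0, "ty": 0, "tz": 0, "ax": 0, "ay": 0, "az": 0, "jaw": 255}
    - {"tx": 0, "ty": 0, "tz": 0, "ax": 0, "ay": 0, "az": 0, "jaw": 255}

```text
time: 21.2
tool_pos: [0.5975, -0.2509, 0.0066]
tool_rot: [0.0, 0.29, 0.957, 0.0]
contact_force: [-0.2, -0.6, -1.1]
gripper_width: 0.197
```

```bash
python3 -c "
from H import *
plan((596.8,-250.5,6,146.3),(433,-123.6,120,65))"
```

```text
t 21.2 tcp mm [ 597.5 -250.9    6.6] yaw 146.29 tilt [ 0.06 -0.01] w 16.8 F [-0.2 -0.6 -1.1] q [-0.51  0.33  1.7   0.    1.11 -1.5 ]
 shift mm [ 0.8 -0.   0.6] turn deg [ 0.02  0.05 -0.01] rows>= 1
 shift mm [ 207.4   14.7 -113.5] turn deg [6.000e-02 3.000e-02 8.129e+01] rows>= 10
```

Call:
move_arm:
  rows:
    - {"tx": 0, "ty": 0, "tz": -0.015, "ax": 0, "ay": 0, "az": 0, "jaw": 255}
    - {"tx": 0, "ty": 0, "tz": -0.03, "ax": 0, "ay": 0, "az": 0, "jaw": 255}
    - {"tx": 0, "ty": 0, "tz": -0.04, "ax": 0, "ay": 0, "az": 0, "jaw": 255}
    - {"tx": 0, "ty": 0, "tz": -0.035, "ax": 0, "ay": 0, "az": 0, "jaw": 255}
    - {"tx": 0.02, "ty": 0.0015, "tz": 0, "ax": 0, "ay": 0, "az": 0, "jaw": 255}
    - {"tx": 0.04, "ty": 0.003, "tz": 0, "ax": 0, "ay": 0, "az": 0, "jaw": 255}
    - {"tx": 0.04, "ty": 0.003, "tz": 0, "ax": 0, "ay": 0, "az": 0, "jaw": 255}
    - {"tx": 0.04, "ty": 0.003, "tz": 0, "ax": 0, "ay": 0, "az": 0, "jaw": 255}
    - {"tx": 0.04, "ty": 0.003, "tz": 0, "ax": 0, "ay": 0, "az": 0, "jaw": 255}
    - {"tx": 0.025, "ty": 0.0015, "tz": 0, "ax": 0, "ay": 0, "az": 0, "jaw": 255}
    - {"tx": 0, "ty": 0, "tz": 0, "ax": 0, "ay": 0, "az": 8, "jaw": 255}
    - {"tx": 0, "ty": 0, "tz": 0, "ax": 0, "ay": 0, "az": 8, "jaw": 255}

```text
time: 22.4
tool_pos: [0.4317, -0.1215, 0.1434]
tool_rot: [0.008, 0.425, 0.905, 0.0]
contact_force: [0.2, -0.1, -0.7]
gripper_width: 0.196
```

Call:
move_arm:
  rows:
    - {"tx": 0, "ty": 0, "tz": 0, "ax": 0, "ay": 0, "az": 8, "jaw": 255}
    - {"tx": 0, "ty": 0, "tz": 0, "ax": 0, "ay": 0, "az": 8, "jaw": 255}
    - {"tx": 0, "ty": 0, "tz": 0, "ax": 0, "ay": 0, "az": 8, "jaw": 255}
    - {"tx": 0, "ty": 0, "tz": 0, "ax": 0, "ay": 0, "az": 8, "jaw": 255}
    - {"tx": 0, "ty": 0, "tz": 0, "ax": 0, "ay": 0, "az": 8, "jaw": 255}
    - {"tx": 0, "ty": 0, "tz": 0, "ax": 0, "ay": 0, "az": 8, "jaw": 255}
    - {"tx": 0, "ty": 0, "tz": 0, "ax": 0, "ay": 0, "az": 8, "jaw": 255}
    - {"tx": 0, "ty": 0, "tz": 0, "ax": 0, "ay": 0, "az": 0, "jaw": 255}
    - {"tx": 0, "ty": 0, "tz": 0, "ax": 0, "ay": 0, "az": 0, "jaw": 255}

```text
time: 23.3
tool_pos: [0.4327, -0.1215, 0.1541]
tool_rot: [0.013, 0.811, 0.585, 0.008]
contact_force: [-0.1, -0.0, -1.4]
gripper_width: 0.197
```

```bash
python3 -c "
from H import *
plan((433,-123.6,95,65))"
```

```text
t 23.3 tcp mm [ 432.7 -121.5  154.1] yaw 71.55 tilt [ 1.59 -0.73] w 16.7 F [-0.1 -0.  -1.4] q [-0.44 -0.35  2.11  0.    1.36 -0.12]
 shift mm [-1.7 -0.9 59.1] turn deg [1.75 0.09 6.55] rows>= 2
```

Call:
move_arm:
  rows:
    - {"tx": -0.002, "ty": -0.001, "tz": 0.01, "ax": 1.7, "ay": 0, "az": 6.5, "jaw": 255}
    - {"tx": 0, "ty": 0, "tz": 0.02, "ax": 0, "ay": 0, "az": 0, "jaw": 255}
    - {"tx": 0, "ty": 0, "tz": 0.02, "ax": 0, "ay": 0, "az": 0, "jaw": 255}
    - {"tx": 0, "ty": 0, "tz": 0, "ax": 0, "ay": 0, "az": 0, "jaw": 255}
    - {"tx": 0, "ty": 0, "tz": 0, "ax": 0, "ay": 0, "az": 0, "jaw": 255}

```text
time: 23.8
tool_pos: [0.433, -0.124, 0.1066]
tool_rot: [0.003, 0.841, 0.541, 0.001]
contact_force: [-0.3, -0.5, 0.0]
gripper_width: 0.194
```

```bash
python3 -c "
from H import *
plan((433,-123.6,67,65))
w=manip.grab_frame('wrist');cv2.imwrite('pics/w6.png',w['color'][:,:,::-1])
print(np.round(proj(w,shape('box',(.076,.038),[.433,-.1236,np.radians(65)],None,.060))))
print(np.round(proj(w,shape('box',(.11,.062),[.433,-.1236,np.radians(65)],None,.032))))
"
```

```text
t 23.8 tcp mm [ 433.  -124.   106.6] yaw 65.45 tilt [ 0.27 -0.23] w 16.5 F [-0.3 -0.5  0. ] q [-0.44 -0.28  2.13 -0.    1.28 -0.01]
 shift mm [ 0.4 -0.4 39.6] turn deg [0.34 0.1  0.45] rows>= 1
[[291. 170.]
 [293. 267.]
 [342. 267.]
 [346. 170.]]
[[278. 140.]
 [282. 266.]
 [352. 267.]
 [359. 141.]]
```

View pics/w6.png

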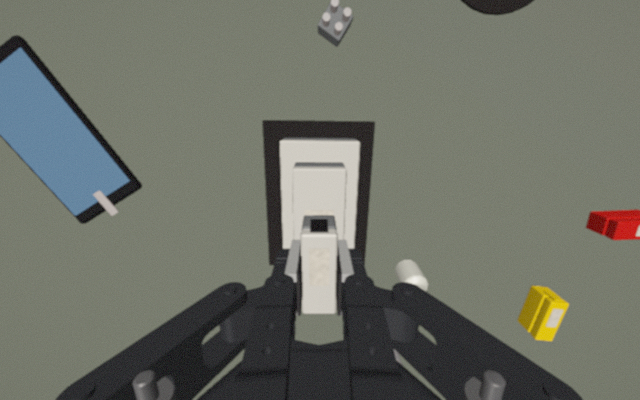

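```bash
python3 -c "
import cv2
im=cv2.imread('pics/w6.png')[115:275,255:385]; cv2.imwrite('pics/w6z.png',cv2.resize(im,None,fx=3.7,fy=3.7,interpolation=cv2.INTER_NEAREST))
g=cv2.imread('pics/w6.png',0); print(g[132:182:1,320]); print(g[195,275:365])"
```

```text
[ 48  44  35  34  45  65  98 122 163 192 205 204 202 202 202 203 202 203
 204 204 204 202 203 201 204 204 204 203 205 195 155 114  98 113 143 167
 191 207 208 203 204 201 201 201 203 203 201 203 203 204]
[ 36  45  36  41  46  95 152 191 203 202 202 204 202 204 205 203 200 187
 192 201 200 204 204 202 202 203 203 203 202 203 203 203 202 202 200 202
 203 203 203 201 204 204 203 203 203 201 203 202 203 206 203 204 202 201
 201 202 203 203 203 201 201 203 202 202 202 201 204 201 198 188 180 191
 202 204 203 202 204 203 201 203 197 175 129  68  45  43  40  44  47  42]
```

View pics/w6z.png

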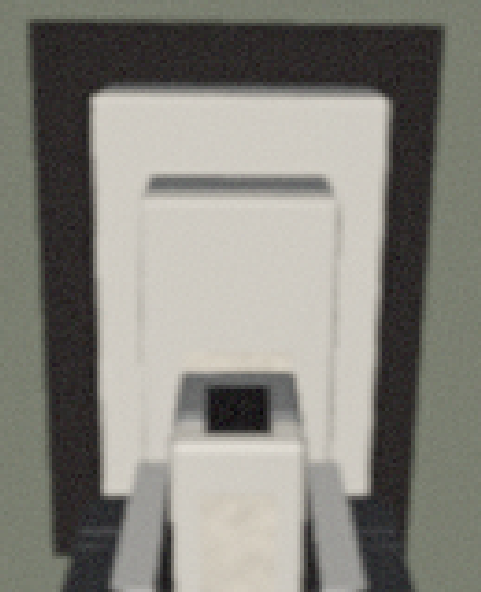

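The wrist view shows both placed cases square and concentric (mid columns 292–345, large 280–359). The small case is held square above them.

Call:
move_arm:
  rows:
    - {"tx": 0, "ty": 0, "tz": 0.012, "ax": 0.3, "ay": 0.1, "az": 0.4, "jaw": 255}
    - {"tx": 0, "ty": 0, "tz": 0.012, "ax": 0, "ay": 0, "az": 0, "jaw": 255}
    - {"tx": 0, "ty": 0, "tz": 0.008, "ax": 0, "ay": 0, "az": 0, "jaw": 255}
    - {"tx": 0, "ty": 0, "tz": 0, "ax": 0, "ay": 0, "az": 0, "jaw": 255}
    - {"tx": 0, "ty": 0, "tz": 0, "ax": 0, "ay": 0, "az": 0, "jaw": 255}

```text
time: 24.35
tool_pos: [0.4342, -0.1246, 0.0741]
tool_rot: [0.002, 0.843, 0.538, 0.001]
contact_force: [-0.2, 0.7, -0.2]
gripper_width: 0.197
```

```bash
python3 -c "
from H import *
plan((433,-123.6,66.6,65))"
```

```text
t 24.35 tcp mm [ 434.2 -124.6   74.1] yaw 65.09 tilt [ 0.2  -0.08] w 16.7 F [-0.2  0.7 -0.2] q [-0.44 -0.22  2.15  0.    1.22 -0.01]
 shift mm [ 0.4 -1.6  7.5] turn deg [ 0.21 -0.01  0.09] rows>= 1
```

Call:
move_arm:
  rows:
    - {"tx": 0.0005, "ty": -0.0015, "tz": 0.004, "ax": 0.2, "ay": 0, "az": 0.1, "jaw": 255}
    - {"tx": 0, "ty": 0, "tz": 0.002, "ax": 0, "ay": 0, "az": 0, "jaw": 255}
    - {"tx": 0, "ty": 0, "tz": 0.0015, "ax": 0, "ay": 0, "az": 0, "jaw": 255}
    - {"tx": 0, "ty": 0, "tz": 0.001, "ax": 0, "ay": 0, "az": 0, "jaw": 255}

```text
time: 24.75
tool_pos: [0.4335, -0.1236, 0.066]
tool_rot: [0.0, 0.843, 0.537, 0.0]
contact_force: [-3.2, 1.6, 7.0]
gripper_width: 0.193
```

```bash
python3 -c "
from H import *
plan((433,-123.6,66.6,65))"
```

```text
t 24.75 tcp mm [ 433.5 -123.6   66. ] yaw 65.0 tilt [ 0.05 -0.01] w 16.4 F [-3.2  1.6  7. ] q [-0.44 -0.21  2.15  0.    1.2  -0.01]
 shift mm [-0.2 -0.5 -0.6] turn deg [ 0.05 -0.01 -0.  ] rows>= 1
```

Call:
move_arm:
  rows:
    - {"tx": 0, "ty": 0, "tz": 0, "ax": 0, "ay": 0, "az": 0, "jaw": 180}
    - {"tx": 0, "ty": 0, "tz": 0, "ax": 0, "ay": 0, "az": 0, "jaw": 100}
    - {"tx": 0, "ty": 0, "tz": 0, "ax": 0, "ay": 0, "az": 0, "jaw": 0}
    - {"tx": 0, "ty": 0, "tz": 0, "ax": 0, "ay": 0, "az": 0, "jaw": 0}
    - {"tx": 0, "ty": 0, "tz": 0, "ax": 0, "ay": 0, "az": 0, "jaw": 0}
    - {"tx": 0, "ty": 0, "tz": -0.02, "ax": 0, "ay": 0, "az": 0, "jaw": 0}
    - {"tx": 0, "ty": 0, "tz": -0.04, "ax": 0, "ay": 0, "az": 0, "jaw": 0}
    - {"tx": 0, "ty": 0, "tz": -0.02, "ax": 0, "ay": 0, "az": 0, "jaw": 0}
    - {"tx": 0, "ty": 0, "tz": 0, "ax": 0, "ay": 0, "az": 0, "jaw": 0}

```text
time: 25.65
tool_pos: [0.4326, -0.1232, 0.1474]
tool_rot: [-0.001, 0.843, 0.537, -0.0]
contact_force: [-0.0, -0.3, 0.1]
gripper_width: 0.999
```

```bash
python3 -c "
from H import *
plan((411,-329,120,-40),(411,-329,120,50))"
```

```text
t 25.65 tcp mm [ 432.6 -123.2  147.4] yaw 64.99 tilt [-0.08  0.05] w 84.9 F [-0.  -0.3  0.1] q [-0.44 -0.32  2.09  0.    1.37 -0.01]
 shift mm [-195.6   67.5   27.3] turn deg [-7.000e-02 -7.000e-02 -7.501e+01] rows>= 9
 shift mm [-195.6   67.5   27.3] turn deg [-0.09  0.   14.99] rows>= 5
```

Call:
move_arm:
  rows:
    - {"tx": -0.04, "ty": 0.014, "tz": 0.0, "ax": 0, "ay": 0, "az": 0, "jaw": 0}
    - {"tx": -0.045, "ty": 0.015, "tz": 0.005, "ax": 0, "ay": 0, "az": 0, "jaw": 0}
    - {"tx": -0.045, "ty": 0.015, "tz": 0.005, "ax": 0, "ay": 0, "az": 0, "jaw": 0}
    - {"tx": -0.045, "ty": 0.015, "tz": 0.005, "ax": 0, "ay": 0, "az": 0, "jaw": 0}
    - {"tx": -0.025, "ty": 0.009, "tz": 0.005, "ax": 0, "ay": 0, "az": 0, "jaw": 0}
    - {"tx": 0, "ty": 0, "tz": 0, "ax": 0, "ay": 0, "az": 0, "jaw": 0}
    - {"tx": 0, "ty": 0, "tz": 0, "ax": 0, "ay": 0, "az": 0, "jaw": 0}

```text
time: 26.35
tool_pos: [0.4078, -0.338, 0.1191]
tool_rot: [-0.003, 0.842, 0.539, 0.0]
contact_force: [-0.7, 0.1, 0.2]
gripper_width: 1.006
```

```bash
python3 -c "
from H import *
plan((411,-329,5,65))
w=manip.grab_frame('wrist');cv2.imwrite('pics/w7.png',w['color'][:,:,::-1])
P=proj(w,shape('c',.058,[.411,-.3285],None,.028)); print(P.min(0),P.max(0))
f=manip.grab_frame('top');cv2.imwrite('pics/top7.png',f['color'][:,:,::-1])
"
```

```text
t 26.35 tcp mm [ 407.8 -338.   119.1] yaw 65.22 tilt [-0.18  0.34] w 85.5 F [-0.7  0.1  0.2] q [-0.83 -0.07  1.93  0.    1.29 -0.4 ]
 shift mm [  9.1  -0.3 114.1] turn deg [-0.31 -0.23  0.22] rows>= 3
[284.50495756 158.80960062] [350.94922677 222.74359716]
```

View pics/w7.png

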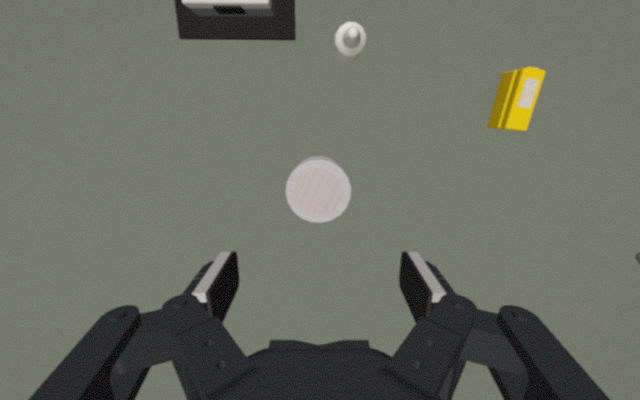

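View pics/top7.png

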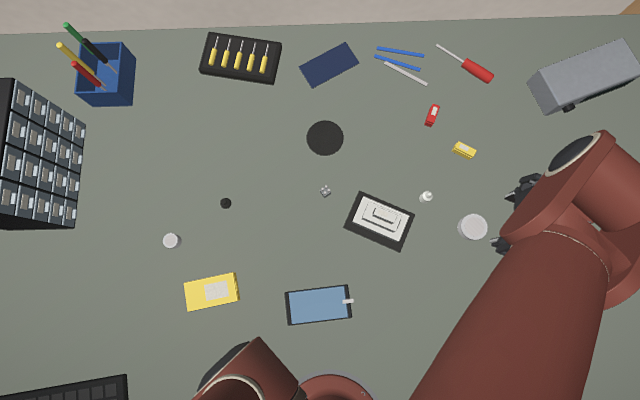

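Tin top in the wrist view spans 285–351 by 158–222, matching the prediction. The top view shows a neat case stack at (380,217).

Call:
move_arm:
  rows:
    - {"tx": 0.009, "ty": 0, "tz": 0.02, "ax": -0.3, "ay": -0.2, "az": 0, "jaw": 0}
    - {"tx": 0, "ty": 0, "tz": 0.03, "ax": 0, "ay": 0, "az": 0, "jaw": 0}
    - {"tx": 0, "ty": 0, "tz": 0.03, "ax": 0, "ay": 0, "az": 0, "jaw": 0}
    - {"tx": 0, "ty": 0, "tz": 0.01, "ax": 0, "ay": 0, "az": 0, "jaw": 0}
    - {"tx": 0, "ty": 0, "tz": 0, "ax": 0, "ay": 0, "az": 0, "jaw": 0}
    - {"tx": 0, "ty": 0, "tz": 0, "ax": 0, "ay": 0, "az": 0, "jaw": 0}

```text
time: 27.05
tool_pos: [0.4158, -0.3236, 0.0302]
tool_rot: [0.003, 0.839, 0.544, 0.001]
contact_force: [-0.0, -0.3, -0.0]
gripper_width: 1.002
```

```bash
python3 -c "
from H import *
plan((411,-328.5,5,65))"
```

```text
t 27.05 tcp mm [ 415.8 -323.6   30.2] yaw 65.85 tilt [ 0.32 -0.22] w 85.2 F [-0.  -0.3 -0. ] q [-0.8   0.03  1.99  0.    1.11 -0.38]
 shift mm [-6.4 -2.6 25.2] turn deg [0.38 0.07 0.85] rows>= 1
```

Call:
move_arm:
  rows:
    - {"tx": -0.006, "ty": -0.0025, "tz": 0.01, "ax": 0.3, "ay": 0, "az": 0.8, "jaw": 0}
    - {"tx": 0, "ty": 0, "tz": 0.008, "ax": 0, "ay": 0, "az": 0, "jaw": 0}
    - {"tx": 0, "ty": 0, "tz": 0.005, "ax": 0, "ay": 0, "az": 0, "jaw": 0}
    - {"tx": 0, "ty": 0, "tz": 0, "ax": 0, "ay": 0, "az": 0, "jaw": 0}
    - {"tx": 0, "ty": 0, "tz": 0, "ax": 0, "ay": 0, "az": 0, "jaw": 0}

```text
time: 27.55
tool_pos: [0.4131, -0.331, 0.0096]
tool_rot: [0.004, 0.843, 0.537, 0.0]
contact_force: [-0.1, -0.1, -0.2]
gripper_width: 1.0
```

```bash
python3 -c "
from H import *
plan((411,-328.5,5,65))"
```

```text
t 27.55 tcp mm [ 413.1 -331.     9.6] yaw 64.98 tilt [ 0.32 -0.4 ] w 85.0 F [-0.1 -0.1 -0.2] q [-0.82  0.07  1.99 -0.    1.07 -0.38]
 shift mm [ 1.4 -2.9  4.5] turn deg [ 0.46  0.23 -0.02] rows>= 1
```

Call:
move_arm:
  rows:
    - {"tx": 0.0015, "ty": -0.003, "tz": 0.003, "ax": 0.4, "ay": 0.2, "az": 0, "jaw": 0}
    - {"tx": 0, "ty": 0, "tz": 0.001, "ax": 0, "ay": 0, "az": 0, "jaw": 0}
    - {"tx": 0, "ty": 0, "tz": 0, "ax": 0, "ay": 0, "az": 0, "jaw": 0}

```text
time: 27.85
tool_pos: [0.4111, -0.3285, 0.0057]
tool_rot: [0.001, 0.844, 0.537, 0.0]
contact_force: [-0.3, -0.3, -0.6]
gripper_width: 1.005
```

```bash
python3 -c "
from H import *
plan((411,-328.5,5,65))"
```

```text
t 27.85 tcp mm [ 411.1 -328.5    5.7] yaw 64.97 tilt [ 0.05 -0.06] w 85.4 F [-0.3 -0.3 -0.6] q [-0.82  0.08  2.    0.    1.07 -0.38]
 shift mm [-0.  -0.1  0.7] turn deg [ 0.07  0.03 -0.03] rows>= 1
```

Call:
move_arm:
  rows:
    - {"tx": 0, "ty": 0, "tz": 0, "ax": 0, "ay": 0, "az": 0, "jaw": 255}
    - {"tx": 0, "ty": 0, "tz": 0, "ax": 0, "ay": 0, "az": 0, "jaw": 255}
    - {"tx": 0, "ty": 0, "tz": 0, "ax": 0, "ay": 0, "az": 0, "jaw": 255}
    - {"tx": 0, "ty": 0, "tz": 0, "ax": 0, "ay": 0, "az": 0, "jaw": 255}
    - {"tx": 0, "ty": 0, "tz": 0, "ax": 0, "ay": 0, "az": 0, "jaw": 255}
    - {"tx": 0, "ty": 0, "tz": 0, "ax": 0, "ay": 0, "az": 0, "jaw": 255}
    - {"tx": 0, "ty": 0, "tz": 0, "ax": 0, "ay": 0, "az": 0, "jaw": 255}

```text
time: 28.55
tool_pos: [0.4116, -0.3289, 0.0064]
tool_rot: [0.001, 0.843, 0.537, 0.0]
contact_force: [0.5, -0.1, 0.2]
gripper_width: 0.655
```

```bash
python3 -c "
from H import *
plan((411,-328.5,5,65),(635.6,-5.9,120,65))"
```

```text
t 28.55 tcp mm [ 411.6 -328.9    6.4] yaw 64.98 tilt [ 0.11 -0.12] w 55.7 F [ 0.5 -0.1  0.2] q [-0.82  0.08  2.   -0.    1.07 -0.38]
 shift mm [ 0.1 -0.7  1.4] turn deg [ 0.15  0.06 -0.02] rows>= 1
 shift mm [ 387.3   66.7 -113.8] turn deg [ 0.15  0.06 -0.02] rows>= 9
```

Call:
move_arm:
  rows:
    - {"tx": 0, "ty": 0, "tz": -0.015, "ax": 0, "ay": 0, "az": 0, "jaw": 255}
    - {"tx": 0, "ty": 0, "tz": -0.035, "ax": 0, "ay": 0, "az": 0, "jaw": 255}
    - {"tx": 0, "ty": 0, "tz": -0.04, "ax": 0, "ay": 0, "az": 0, "jaw": 255}
    - {"tx": 0, "ty": 0, "tz": -0.035, "ax": 0, "ay": 0, "az": 0, "jaw": 255}
    - {"tx": 0.02, "ty": 0.0035, "tz": 0, "ax": 0, "ay": 0, "az": 0, "jaw": 255}
    - {"tx": 0.04, "ty": 0.007, "tz": 0, "ax": 0, "ay": 0, "az": 0, "jaw": 255}
    - {"tx": 0.04, "ty": 0.007, "tz": 0, "ax": 0, "ay": 0, "az": 0, "jaw": 255}
    - {"tx": 0.04, "ty": 0.007, "tz": 0, "ax": 0, "ay": 0, "az": 0, "jaw": 255}
    - {"tx": 0.04, "ty": 0.007, "tz": 0, "ax": 0, "ay": 0, "az": 0, "jaw": 255}
    - {"tx": 0.04, "ty": 0.007, "tz": 0, "ax": 0, "ay": 0, "az": 0, "jaw": 255}
    - {"tx": 0.04, "ty": 0.007, "tz": 0, "ax": 0, "ay": 0, "az": 0, "jaw": 255}
    - {"tx": 0.04, "ty": 0.007, "tz": 0, "ax": 0, "ay": 0, "az": 0, "jaw": 255}

```text
time: 29.75
tool_pos: [0.5897, -0.0733, 0.1467]
tool_rot: [0.004, 0.846, 0.533, 0.001]
contact_force: [0.9, -0.9, -0.7]
gripper_width: 0.656
```

Call:
move_arm:
  rows:
    - {"tx": 0.04, "ty": 0.007, "tz": 0, "ax": 0, "ay": 0, "az": 0, "jaw": 255}
    - {"tx": 0.025, "ty": 0.004, "tz": 0, "ax": 0, "ay": 0, "az": 0, "jaw": 255}
    - {"tx": 0, "ty": 0, "tz": 0, "ax": 0, "ay": 0, "az": 0, "jaw": 255}
    - {"tx": 0, "ty": 0, "tz": 0, "ax": 0, "ay": 0, "az": 0, "jaw": 255}

```text
time: 30.15
tool_pos: [0.6302, -0.012, 0.1496]
tool_rot: [0.004, 0.844, 0.536, 0.002]
contact_force: [-0.3, -0.3, -1.3]
gripper_width: 0.653
```

```bash
python3 -c "
from H import *
plan((635.6,-5.9,60,65))"
```

```text
t 30.15 tcp mm [630.2 -12.  149.6] yaw 64.83 tilt [ 0.44 -0.22] w 55.5 F [-0.3 -0.3 -1.3] q [-0.14  0.12  1.68 -0.    1.33  0.3 ]
 shift mm [ 7.8  1.5 89.7] turn deg [ 0.49  0.01 -0.17] rows>= 2
```

Call:
move_arm:
  rows:
    - {"tx": 0.008, "ty": 0.0015, "tz": 0.02, "ax": 0.4, "ay": 0, "az": -0.2, "jaw": 255}
    - {"tx": 0, "ty": 0, "tz": 0.03, "ax": 0, "ay": 0, "az": 0, "jaw": 255}
    - {"tx": 0, "ty": 0, "tz": 0.03, "ax": 0, "ay": 0, "az": 0, "jaw": 255}
    - {"tx": 0, "ty": 0, "tz": 0.02, "ax": 0, "ay": 0, "az": 0, "jaw": 255}
    - {"tx": 0, "ty": 0, "tz": 0, "ax": 0, "ay": 0, "az": 0, "jaw": 255}
    - {"tx": 0, "ty": 0, "tz": 0, "ax": 0, "ay": 0, "az": 0, "jaw": 255}

```text
time: 30.75
tool_pos: [0.6341, -0.0119, 0.0514]
tool_rot: [0.003, 0.845, 0.535, 0.001]
contact_force: [-0.1, 0.1, -0.9]
gripper_width: 0.656
```

```bash
python3 -c "
from H import *
plan((635.6,-5.9,10.4,65))
w=manip.grab_frame('wrist');cv2.imwrite('pics/w8.png',w['color'][:,:,::-1])
P=proj(w,shape('c',.09,[.6356,-.0059],None,.004)); print(P.min(0),P.max(0))"
```

```text
t 30.75 tcp mm [634.1 -11.9  51.4] yaw 64.64 tilt [ 0.25 -0.18] w 55.7 F [-0.1  0.1 -0.9] q [-0.13  0.24  1.72 -0.    1.17  0.31]
 shift mm [ 6.1 -1.4 41. ] turn deg [ 0.3   0.06 -0.36] rows>= 1
[254.41521719 151.4027527 ] [378.40450954 267.68436077]
```

View pics/w8.png

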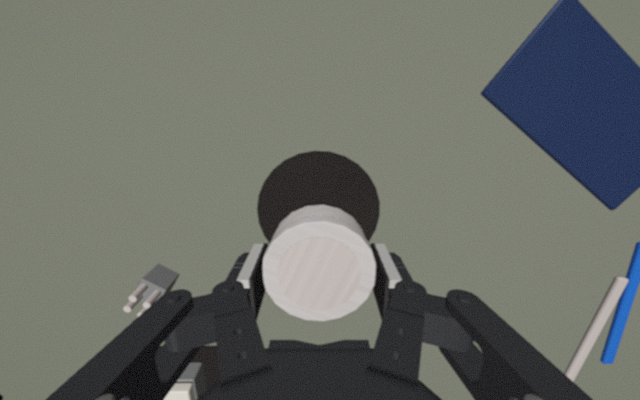

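```bash
python3 -c "
from H import *
g=cv2.imread('pics/w8.png',0).astype(float)
print(g[200,248:270],g[200,368:390])
im=g<85
ys,xs=np.where(im[145:235,250:385]);ys+=145;xs+=250
for r in (165,175,185,195,200,205,212):
  x=xs[ys==r]; print(r,x.min(),x.max())
print([ys[xs==c].min() for c in (290,305,320,335,350)])
import pickle
w=manip.grab_frame('wrist')
P=proj(w,shape('c',.09,[.6356,-.0059],None,.004))
for r in (165,175,185,195,200,205,212):
  m=P[np.abs(P[:,1]-r)<5]; print(r,np.round(m,1).tolist())
"
```

```text
[128. 128. 122. 122. 127. 129. 126. 127. 127. 107.  81.  53.  40.  45.
  36.  51.  34.  39.  46.  46.  38.  41.] [ 43.  45.  44.  39.  47.  35.  51.  40.  40.  52.  61. 101. 124. 129.
 125. 127. 126. 126. 130. 127. 128. 126.]
165 278 358
175 269 367
185 263 373
195 259 377
200 258 378
205 258 378
212 258 378
[np.int64(158), np.int64(153), np.int64(151), np.int64(154), np.int64(160)]
165 [[359.0, 167.1], [353.7, 162.9], [282.3, 161.0], [276.8, 164.9], [271.8, 169.3]]
175 [[367.8, 176.7], [363.7, 171.7], [267.3, 174.1], [263.5, 179.3]]
185 [[374.1, 187.8], [371.3, 182.1], [260.3, 184.9]]
195 [[257.9, 190.7], [256.1, 196.7], [377.7, 199.7], [376.2, 193.7]]
200 [[256.1, 196.7], [255.0, 202.8], [377.7, 199.7]]
205 [[255.0, 202.8], [254.5, 208.9], [378.5, 205.8]]
212 [[254.5, 208.9], [254.8, 215.0], [378.5, 211.9]]
```

Wrist view: tin held (264–376), disc behind it at 258–379. Wrist and top agree to about 1 mm.

Call:
move_arm:
  rows:
    - {"tx": 0.006, "ty": -0.001, "tz": 0.012, "ax": 0.3, "ay": 0, "az": -0.3, "jaw": 255}
    - {"tx": 0, "ty": 0, "tz": 0.012, "ax": 0, "ay": 0, "az": 0, "jaw": 255}
    - {"tx": 0, "ty": 0, "tz": 0.006, "ax": 0, "ay": 0, "az": 0, "jaw": 255}
    - {"tx": 0, "ty": 0, "tz": 0, "ax": 0, "ay": 0, "az": 0, "jaw": 255}
    - {"tx": 0, "ty": 0, "tz": 0, "ax": 0, "ay": 0, "az": 0, "jaw": 255}

```text
time: 31.35
tool_pos: [0.6389, -0.0057, 0.0233]
tool_rot: [0.002, 0.843, 0.537, 0.002]
contact_force: [0.9, -0.5, -1.6]
gripper_width: 0.66
```

```bash
python3 -c "
from H import *
plan((635.6,-5.9,10.4,65))"
```

```text
t 31.35 tcp mm [638.9  -5.7  23.3] yaw 64.99 tilt [ 0.36 -0.09] w 56.1 F [ 0.9 -0.5 -1.6] q [-0.12  0.29  1.72 -0.    1.13  0.31]
 shift mm [-1.6 -3.  12.8] turn deg [ 0.36 -0.07 -0.01] rows>= 1
```

Call:
move_arm:
  rows:
    - {"tx": -0.0015, "ty": -0.0025, "tz": 0.006, "ax": 0.3, "ay": 0, "az": 0, "jaw": 255}
    - {"tx": 0, "ty": 0, "tz": 0.004, "ax": 0, "ay": 0, "az": 0, "jaw": 255}
    - {"tx": 0, "ty": 0, "tz": 0, "ax": 0, "ay": 0, "az": 0, "jaw": 255}
    - {"tx": 0, "ty": 0, "tz": 0, "ax": 0, "ay": 0, "az": 0, "jaw": 255}

```text
time: 31.75
tool_pos: [0.636, -0.0061, 0.0127]
tool_rot: [0.0, 0.843, 0.537, 0.001]
contact_force: [-0.6, 0.0, -1.8]
gripper_width: 0.65
```

```bash
python3 -c "
from H import *
plan((635.6,-5.9,10.4,65))"
```

```text
t 31.75 tcp mm [636.   -6.1  12.7] yaw 65.0 tilt [0.09 0.04] w 55.2 F [-0.6  0.  -1.8] q [-0.13  0.3   1.73  0.    1.12  0.31]
 shift mm [-0.  -0.4  2.3] turn deg [ 0.06 -0.08 -0.  ] rows>= 1
```

Call:
move_arm:
  rows:
    - {"tx": 0, "ty": 0, "tz": 0.0015, "ax": 0, "ay": 0, "az": 0, "jaw": 255}
    - {"tx": 0, "ty": 0, "tz": 0.0015, "ax": 0, "ay": 0, "az": 0, "jaw": 255}
    - {"tx": 0, "ty": 0, "tz": 0.001, "ax": 0, "ay": 0, "az": 0, "jaw": 255}

```text
time: 32.05
tool_pos: [0.6364, -0.0061, 0.0104]
tool_rot: [0.0, 0.843, 0.537, 0.001]
contact_force: [-5.8, -0.1, 7.3]
gripper_width: 0.657
```

Contact. Release, rise.

Call:
move_arm:
  rows:
    - {"tx": 0, "ty": 0, "tz": 0, "ax": 0, "ay": 0, "az": 0, "jaw": 60}
    - {"tx": 0, "ty": 0, "tz": 0, "ax": 0, "ay": 0, "az": 0, "jaw": 0}
    - {"tx": 0, "ty": 0, "tz": 0, "ax": 0, "ay": 0, "az": 0, "jaw": 0}
    - {"tx": 0, "ty": 0, "tz": 0, "ax": 0, "ay": 0, "az": 0, "jaw": 0}
    - {"tx": 0, "ty": 0, "tz": 0, "ax": 0, "ay": 0, "az": 0, "jaw": 0}
    - {"tx": 0, "ty": 0, "tz": -0.025, "ax": 0, "ay": 0, "az": 0, "jaw": 0}
    - {"tx": 0, "ty": 0, "tz": -0.045, "ax": 0, "ay": 0, "az": 0, "jaw": 0}
    - {"tx": 0, "ty": 0, "tz": -0.045, "ax": 0, "ay": 0, "az": 0, "jaw": 0}
    - {"tx": 0, "ty": 0, "tz": 0, "ax": 0, "ay": 0, "az": 0, "jaw": 0}

```text
time: 32.95
tool_pos: [0.6356, -0.0062, 0.1274]
tool_rot: [-0.001, 0.843, 0.537, -0.0]
contact_force: [1.1, -0.1, 0.8]
gripper_width: 0.998
```

```bash
python3 -c "
from H import *
plan((395.5,344.5,120,65))"
```

```text
t 32.95 tcp mm [635.6  -6.2 127.4] yaw 64.99 tilt [-0.04  0.06] w 84.9 F [ 1.1 -0.1  0.8] q [-0.13  0.16  1.68  0.    1.31  0.31]
 shift mm [ 216.3 -365.8    7.9] turn deg [-0.06 -0.04 -0.01] rows>= 9
```

Call:
move_arm:
  rows:
    - {"tx": 0.022, "ty": -0.037, "tz": 0, "ax": 0, "ay": 0, "az": 0, "jaw": 80}
    - {"tx": 0.024, "ty": -0.041, "tz": 0, "ax": 0, "ay": 0, "az": 0, "jaw": 80}
    - {"tx": 0.024, "ty": -0.041, "tz": 0, "ax": 0, "ay": 0, "az": 0, "jaw": 80}
    - {"tx": 0.024, "ty": -0.041, "tz": 0, "ax": 0, "ay": 0, "az": 0, "jaw": 80}
    - {"tx": 0.024, "ty": -0.041, "tz": 0, "ax": 0, "ay": 0, "az": 0, "jaw": 80}
    - {"tx": 0.024, "ty": -0.041, "tz": 0, "ax": 0, "ay": 0, "az": 0, "jaw": 80}
    - {"tx": 0.024, "ty": -0.041, "tz": 0, "ax": 0, "ay": 0, "az": 0, "jaw": 80}
    - {"tx": 0.024, "ty": -0.041, "tz": 0, "ax": 0, "ay": 0, "az": 0, "jaw": 80}
    - {"tx": 0.022, "ty": -0.037, "tz": 0, "ax": 0, "ay": 0, "az": 0, "jaw": 80}
    - {"tx": 0, "ty": 0, "tz": 0, "ax": 0, "ay": 0, "az": 0, "jaw": 80}
    - {"tx": 0, "ty": 0, "tz": 0, "ax": 0, "ay": 0, "az": 0, "jaw": 80}

```text
time: 34.05
tool_pos: [0.3905, 0.3494, 0.1248]
tool_rot: [0.001, 0.844, 0.536, 0.002]
contact_force: [1.0, -0.3, -0.1]
gripper_width: 0.685
```

```bash
python3 -c "
from H import *
plan((395.2,344.5,6,65))
w=manip.grab_frame('wrist');cv2.imwrite('pics/w9.png',w['color'][:,:,::-1])
P=proj(w,shape('c',.034,[.3952,.3445],None,.028)); print(P.min(0),P.max(0))
f=manip.grab_frame('top');cv2.imwrite('pics/top9.png',f['color'][:,:,::-1])
run(f,'tinL',325,134,20,'c',.058,None,.032)
"
```

```text
t 34.05 tcp mm [390.5 349.4 124.8] yaw 64.8 tilt [0.28 0.04] w 58.3 F [ 1.  -0.3 -0.1] q [ 0.59 -0.1   1.95 -0.    1.29  1.03]
 shift mm [ -2.8   5.8 118.8] turn deg [ 0.24 -0.15 -0.2 ] rows>= 3
[306.26758108 185.12118517] [343.79437533 220.71300375]
tinL [635.4  -6.1] [] cost 7.5 area 446.0 132.33333333333334 192.0
```

View pics/w9.png

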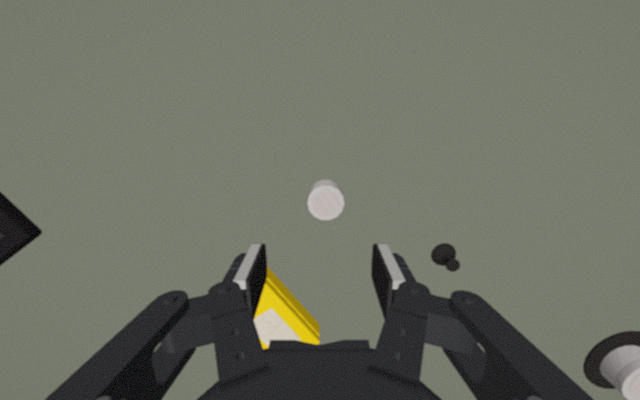

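View pics/top9.png

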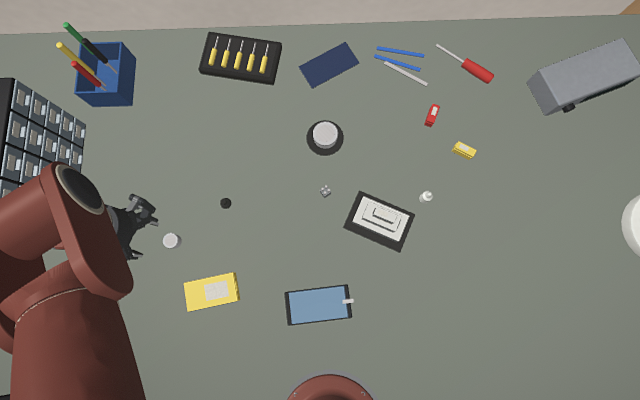

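```bash
python3 -c "
from H import *
f=manip.grab_frame('top')
for u,v in ((184,285),(235,273),(239,290),(187,311)): print(np.round(ray(f,u,v,.028)*1e3))
"
```

```text
[297. 307.  28.]
[320. 197.  28.]
[284. 187.  28.]
[242. 298.  28.]
```

Small tin at (307–344, 184–221) as predicted. The yellow case corner is 80 mm from the finger.

Call:
move_arm:
  rows:
    - {"tx": -0.003, "ty": 0.006, "tz": 0.02, "ax": 0.2, "ay": -0.1, "az": -0.2, "jaw": 80}
    - {"tx": 0, "ty": 0, "tz": 0.03, "ax": 0, "ay": 0, "az": 0, "jaw": 80}
    - {"tx": 0, "ty": 0, "tz": 0.03, "ax": 0, "ay": 0, "az": 0, "jaw": 80}
    - {"tx": 0, "ty": 0, "tz": 0.01, "ax": 0, "ay": 0, "az": 0, "jaw": 80}
    - {"tx": 0, "ty": 0, "tz": 0, "ax": 0, "ay": 0, "az": 0, "jaw": 80}
    - {"tx": 0, "ty": 0, "tz": 0, "ax": 0, "ay": 0, "az": 0, "jaw": 80}

```text
time: 34.8
tool_pos: [0.4038, 0.3382, 0.0352]
tool_rot: [0.0, 0.848, 0.531, 0.004]
contact_force: [0.7, 0.2, 0.0]
gripper_width: 0.689
```

```bash
python3 -c "
from H import *
plan((395.2,344.5,6,65))"
```

```text
t 34.8 tcp mm [403.8 338.2  35.2] yaw 64.1 tilt [0.37 0.17] w 58.6 F [0.7 0.2 0. ] q [ 0.56  0.03  1.99 -0.    1.12  1.01]
 shift mm [  1.7 -10.6  29.2] turn deg [ 0.26 -0.31 -0.9 ] rows>= 1
```

Call:
move_arm:
  rows:
    - {"tx": 0.0015, "ty": -0.01, "tz": 0.002, "ax": 0.2, "ay": -0.3, "az": -0.9, "jaw": 80}
    - {"tx": 0, "ty": 0, "tz": 0.01, "ax": 0, "ay": 0, "az": 0, "jaw": 80}
    - {"tx": 0, "ty": 0, "tz": 0.01, "ax": 0, "ay": 0, "az": 0, "jaw": 80}
    - {"tx": 0, "ty": 0, "tz": 0.004, "ax": 0, "ay": 0, "az": 0, "jaw": 80}
    - {"tx": 0, "ty": 0, "tz": 0, "ax": 0, "ay": 0, "az": 0, "jaw": 80}
    - {"tx": 0, "ty": 0, "tz": 0, "ax": 0, "ay": 0, "az": 0, "jaw": 80}

```text
time: 35.4
tool_pos: [0.3975, 0.3463, 0.0113]
tool_rot: [0.0, 0.843, 0.538, 0.004]
contact_force: [0.6, -0.0, 0.7]
gripper_width: 0.685
```

```bash
python3 -c "
from H import *
plan((395.2,344.5,6,65))"
```

```text
t 35.4 tcp mm [397.5 346.3  11.3] yaw 65.09 tilt [0.39 0.2 ] w 58.2 F [ 0.6 -0.   0.7] q [ 0.58  0.06  2.   -0.    1.07  1.01]
 shift mm [-2.6 -1.3  5.3] turn deg [ 0.27 -0.34  0.09] rows>= 1
```

Call:
move_arm:
  rows:
    - {"tx": -0.0025, "ty": -0.0015, "tz": 0.004, "ax": 0.2, "ay": -0.3, "az": 0.1, "jaw": 80}
    - {"tx": 0, "ty": 0, "tz": 0.001, "ax": 0, "ay": 0, "az": 0, "jaw": 80}
    - {"tx": 0, "ty": 0, "tz": 0, "ax": 0, "ay": 0, "az": 0, "jaw": 80}

```text
time: 35.7
tool_pos: [0.3952, 0.3447, 0.0062]
tool_rot: [0.0, 0.843, 0.537, 0.001]
contact_force: [0.1, 0.0, -0.5]
gripper_width: 0.689
```

```bash
python3 -c "
from H import *
plan((395.2,344.5,6,65))"
```

```text
t 35.7 tcp mm [395.2 344.7   6.2] yaw 64.98 tilt [0.08 0.01] w 58.6 F [ 0.1  0.  -0.5] q [ 0.58  0.07  2.   -0.    1.07  1.01]
 shift mm [-0.1  0.1  0.2] turn deg [ 0.07 -0.05 -0.02] rows>= 1
```

Call:
move_arm:
  rows:
    - {"tx": 0, "ty": 0, "tz": 0, "ax": 0, "ay": 0, "az": 0, "jaw": 255}
    - {"tx": 0, "ty": 0, "tz": 0, "ax": 0, "ay": 0, "az": 0, "jaw": 255}
    - {"tx": 0, "ty": 0, "tz": 0, "ax": 0, "ay": 0, "az": 0, "jaw": 255}
    - {"tx": 0, "ty": 0, "tz": 0, "ax": 0, "ay": 0, "az": 0, "jaw": 255}
    - {"tx": 0, "ty": 0, "tz": 0, "ax": 0, "ay": 0, "az": 0, "jaw": 255}
    - {"tx": 0, "ty": 0, "tz": 0, "ax": 0, "ay": 0, "az": 0, "jaw": 255}

```text
time: 36.3
tool_pos: [0.3955, 0.3448, 0.0068]
tool_rot: [0.0, 0.844, 0.537, 0.001]
contact_force: [0.2, -0.7, -0.5]
gripper_width: 0.378
```

```bash
python3 -c "
from H import *
plan((395.2,344.5,6,65),(635.4,-6.1,120,65))"
```

```text
t 36.3 tcp mm [395.5 344.8   6.8] yaw 64.97 tilt [0.12 0.04] w 32.1 F [ 0.2 -0.7 -0.5] q [ 0.58  0.07  2.   -0.    1.07  1.01]
 shift mm [-0.4 -0.1  0.8] turn deg [ 0.1  -0.09 -0.03] rows>= 1
 shift mm [-216.3  366.  -112.9] turn deg [ 0.1  -0.09 -0.03] rows>= 9
```

Call:
move_arm:
  rows:
    - {"tx": 0, "ty": 0, "tz": -0.015, "ax": 0, "ay": 0, "az": 0, "jaw": 255}
    - {"tx": 0, "ty": 0, "tz": -0.03, "ax": 0, "ay": 0, "az": 0, "jaw": 255}
    - {"tx": 0, "ty": 0, "tz": -0.035, "ax": 0, "ay": 0, "az": 0, "jaw": 255}
    - {"tx": 0, "ty": 0, "tz": -0.03, "ax": 0, "ay": 0, "az": 0, "jaw": 255}
    - {"tx": -0.011, "ty": 0.019, "tz": 0, "ax": 0, "ay": 0, "az": 0, "jaw": 255}
    - {"tx": -0.02, "ty": 0.034, "tz": 0, "ax": 0, "ay": 0, "az": 0, "jaw": 255}
    - {"tx": -0.02, "ty": 0.034, "tz": 0, "ax": 0, "ay": 0, "az": 0, "jaw": 255}
    - {"tx": -0.02, "ty": 0.034, "tz": 0, "ax": 0, "ay": 0, "az": 0, "jaw": 255}
    - {"tx": -0.02, "ty": 0.034, "tz": 0, "ax": 0, "ay": 0, "az": 0, "jaw": 255}
    - {"tx": -0.02, "ty": 0.034, "tz": 0, "ax": 0, "ay": 0, "az": 0, "jaw": 255}
    - {"tx": -0.02, "ty": 0.034, "tz": 0, "ax": 0, "ay": 0, "az": 0, "jaw": 255}
    - {"tx": -0.02, "ty": 0.034, "tz": 0, "ax": 0, "ay": 0, "az": 0, "jaw": 255}

```text
time: 37.5
tool_pos: [0.5707, 0.0953, 0.1365]
tool_rot: [0.002, 0.841, 0.541, 0.008]
contact_force: [0.7, -0.9, -0.8]
gripper_width: 0.379
```

Call:
move_arm:
  rows:
    - {"tx": -0.02, "ty": 0.034, "tz": 0, "ax": 0, "ay": 0, "az": 0, "jaw": 255}
    - {"tx": -0.02, "ty": 0.034, "tz": 0, "ax": 0, "ay": 0, "az": 0, "jaw": 255}
    - {"tx": -0.015, "ty": 0.025, "tz": 0, "ax": 0, "ay": 0, "az": 0, "jaw": 255}
    - {"tx": -0.008, "ty": 0.014, "tz": 0, "ax": 0, "ay": 0, "az": 0, "jaw": 255}
    - {"tx": 0, "ty": 0, "tz": 0, "ax": 0, "ay": 0, "az": 0, "jaw": 255}
    - {"tx": 0, "ty": 0, "tz": 0, "ax": 0, "ay": 0, "az": 0, "jaw": 255}

```text
time: 38.1
tool_pos: [0.6471, -0.0149, 0.144]
tool_rot: [0.004, 0.842, 0.539, 0.01]
contact_force: [-0.8, 0.0, -0.4]
gripper_width: 0.374
```

```bash
python3 -c "
from H import *
plan((635.4,-6.1,70,65))"
```

```text
t 38.1 tcp mm [647.1 -14.9 144. ] yaw 65.21 tilt [1.2  0.28] w 31.8 F [-0.8  0.  -0.4] q [-0.14  0.16  1.65  0.01  1.31  0.29]
 shift mm [  2.1 -15.6  73.7] turn deg [ 0.97 -0.76  0.21] rows>= 2
```

Call:
move_arm:
  rows:
    - {"tx": 0.002, "ty": -0.015, "tz": 0.01, "ax": 1.0, "ay": -0.8, "az": 0.2, "jaw": 255}
    - {"tx": 0, "ty": 0, "tz": 0.02, "ax": 0, "ay": 0, "az": 0, "jaw": 255}
    - {"tx": 0, "ty": 0, "tz": 0.02, "ax": 0, "ay": 0, "az": 0, "jaw": 255}
    - {"tx": 0, "ty": 0, "tz": 0.01, "ax": 0, "ay": 0, "az": 0, "jaw": 255}
    - {"tx": 0, "ty": 0, "tz": 0, "ax": 0, "ay": 0, "az": 0, "jaw": 255}
    - {"tx": 0, "ty": 0, "tz": 0, "ax": 0, "ay": 0, "az": 0, "jaw": 255}

```text
time: 38.7
tool_pos: [0.627, 0.0031, 0.0804]
tool_rot: [-0.003, 0.841, 0.541, -0.004]
contact_force: [-0.1, 0.6, -0.7]
gripper_width: 0.376
```

```bash
python3 -c "
from H import *
plan((635.4,-6.1,38.8,65))
w=manip.grab_frame('wrist');cv2.imwrite('pics/w10.png',w['color'][:,:,::-1])
P=proj(w,shape('c',.058,[.6354,-.0061],None,.032)); print(P.min(0),P.max(0))"
```

```text
t 38.7 tcp mm [627.    3.1  80.4] yaw 65.47 tilt [-0.53  0.07] w 32.0 F [-0.1  0.6 -0.7] q [-0.11  0.2   1.72  0.    1.24  0.31]
 shift mm [-4.7 11.8 41.5] turn deg [-0.51  0.16  0.47] rows>= 1
[295.40337259 189.20802108] [373.5743784  261.23244693]
```

View pics/w10.png

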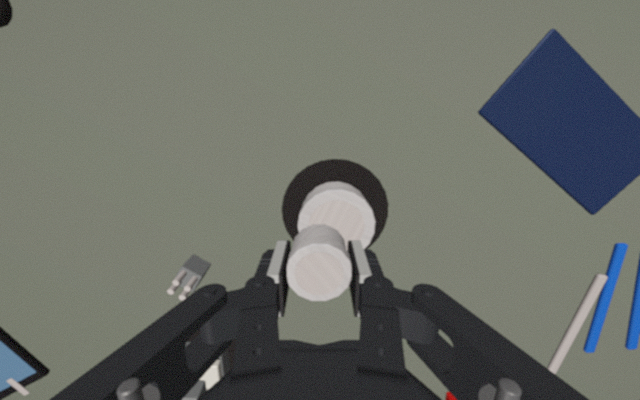

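Call:
move_arm:
  rows:
    - {"tx": -0.0045, "ty": 0.0115, "tz": 0.004, "ax": -0.5, "ay": 0.2, "az": 0.4, "jaw": 255}
    - {"tx": 0, "ty": 0, "tz": 0.01, "ax": 0, "ay": 0, "az": 0, "jaw": 255}
    - {"tx": 0, "ty": 0, "tz": 0.006, "ax": 0, "ay": 0, "az": 0, "jaw": 255}
    - {"tx": 0, "ty": 0, "tz": 0, "ax": 0, "ay": 0, "az": 0, "jaw": 255}
    - {"tx": 0, "ty": 0, "tz": 0, "ax": 0, "ay": 0, "az": 0, "jaw": 255}

```text
time: 39.25
tool_pos: [0.6383, -0.0072, 0.0613]
tool_rot: [0.001, 0.843, 0.537, 0.002]
contact_force: [-0.2, 0.3, 0.1]
gripper_width: 0.379
```

```bash
python3 -c "
from H import *
plan((635.4,-6.1,38.8,65))"
```

```text
t 39.25 tcp mm [638.3  -7.2  61.3] yaw 64.99 tilt [ 0.3 -0. ] w 32.2 F [-0.2  0.3  0.1] q [-0.13  0.24  1.71  0.    1.19  0.31]
 shift mm [-0.3 -3.3 22.5] turn deg [ 0.27 -0.13 -0.01] rows>= 1
```

Call:
move_arm:
  rows:
    - {"tx": 0, "ty": -0.003, "tz": 0.006, "ax": 0.3, "ay": -0.1, "az": 0, "jaw": 255}
    - {"tx": 0, "ty": 0, "tz": 0.008, "ax": 0, "ay": 0, "az": 0, "jaw": 255}
    - {"tx": 0, "ty": 0, "tz": 0, "ax": 0, "ay": 0, "az": 0, "jaw": 255}
    - {"tx": 0, "ty": 0, "tz": 0, "ax": 0, "ay": 0, "az": 0, "jaw": 255}

```text
time: 39.65
tool_pos: [0.6354, -0.0058, 0.0461]
tool_rot: [-0.001, 0.843, 0.537, -0.0]
contact_force: [0.5, 0.8, -0.2]
gripper_width: 0.378
```

```bash
python3 -c "
from H import *
plan((635.4,-6.1,38.8,65))
w=manip.grab_frame('wrist');cv2.imwrite('pics/w11.png',w['color'][:,:,::-1])
P=proj(w,shape('c',.058,[.6354,-.0061],None,.032)); print(P.min(0),P.max(0))"
```

```text
t 39.65 tcp mm [635.4  -5.8  46.1] yaw 64.98 tilt [-0.04  0.04] w 32.1 F [ 0.5  0.8 -0.2] q [-0.13  0.25  1.72  0.    1.17  0.31]
 shift mm [-0.2  0.2  7.3] turn deg [-0.06 -0.02 -0.02] rows>= 1
[272.02414228 197.65431419] [365.51020957 282.35382141]
```

View pics/w11.png

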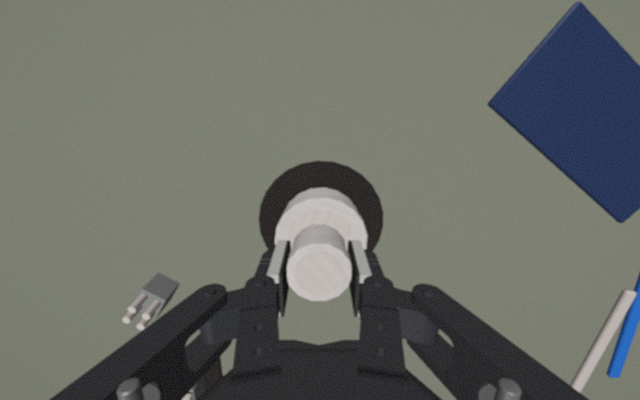

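Small tin (centre column 319.5) sits nearly over the large tin (321.3). I'll nudge it 1 mm and lower.

Call:
move_arm:
  rows:
    - {"tx": 0, "ty": 0.001, "tz": 0.003, "ax": 0, "ay": 0, "az": 0, "jaw": 255}
    - {"tx": 0, "ty": 0, "tz": 0.003, "ax": 0, "ay": 0, "az": 0, "jaw": 255}
    - {"tx": 0, "ty": 0, "tz": 0.0015, "ax": 0, "ay": 0, "az": 0, "jaw": 255}
    - {"tx": 0, "ty": 0, "tz": 0.001, "ax": 0, "ay": 0, "az": 0, "jaw": 255}

```text
time: 40.1
tool_pos: [0.6368, -0.0063, 0.0387]
tool_rot: [-0.0, 0.843, 0.537, -0.0]
contact_force: [-5.6, 0.5, 9.9]
gripper_width: 0.373
```

```bash
python3 -c "
from H import *
plan((635.4,-6.1,38.8,65))"
```

```text
t 40.1 tcp mm [636.8  -6.3  38.7] yaw 64.99 tilt [-0.02  0.04] w 31.7 F [-5.6  0.5  9.9] q [-0.13  0.26  1.72  0.    1.16  0.31]
 shift mm [-0.4 -1.3 -0.1] turn deg [-0.04 -0.02 -0.01] rows>= 1
```

Contact. Release, rise, and swing aside to check.

Call:
move_arm:
  rows:
    - {"tx": 0, "ty": 0, "tz": 0, "ax": 0, "ay": 0, "az": 0, "jaw": 150}
    - {"tx": 0, "ty": 0, "tz": 0, "ax": 0, "ay": 0, "az": 0, "jaw": 60}
    - {"tx": 0, "ty": 0, "tz": 0, "ax": 0, "ay": 0, "az": 0, "jaw": 0}
    - {"tx": 0, "ty": 0, "tz": 0, "ax": 0, "ay": 0, "az": 0, "jaw": 0}
    - {"tx": 0, "ty": 0, "tz": 0, "ax": 0, "ay": 0, "az": 0, "jaw": 0}
    - {"tx": 0, "ty": 0, "tz": -0.025, "ax": 0, "ay": 0, "az": 0, "jaw": 0}
    - {"tx": 0, "ty": 0, "tz": -0.045, "ax": 0, "ay": 0, "az": 0, "jaw": 0}
    - {"tx": 0, "ty": 0, "tz": -0.045, "ax": 0, "ay": 0, "az": 0, "jaw": 0}
    - {"tx": 0.04, "ty": 0, "tz": -0.02, "ax": 0, "ay": 0, "az": 0, "jaw": 0}
    - {"tx": 0.045, "ty": 0, "tz": 0, "ax": 0, "ay": 0, "az": 0, "jaw": 0}
    - {"tx": 0.045, "ty": 0, "tz": 0, "ax": 0, "ay": 0, "az": 0, "jaw": 0}
    - {"tx": 0.045, "ty": -0.02, "tz": 0, "ax": 0, "ay": 0, "az": 0, "jaw": 0}

```text
time: 41.3
tool_pos: [0.6954, 0.1592, 0.1791]
tool_rot: [-0.0, 0.846, 0.532, 0.001]
contact_force: [0.4, 0.1, -0.0]
gripper_width: 0.999
```

Call:
move_arm:
  rows:
    - {"tx": 0.03, "ty": -0.035, "tz": 0, "ax": 0, "ay": 0, "az": 0, "jaw": 0}
    - {"tx": 0.03, "ty": -0.035, "tz": 0, "ax": 0, "ay": 0, "az": 0, "jaw": 0}
    - {"tx": 0.03, "ty": -0.035, "tz": 0, "ax": 0, "ay": 0, "az": 0, "jaw": 0}
    - {"tx": 0, "ty": 0, "tz": 0, "ax": 0, "ay": 0, "az": 0, "jaw": 0}
    - {"tx": 0, "ty": 0, "tz": 0, "ax": 0, "ay": 0, "az": 0, "jaw": 0}

```text
time: 41.8
tool_pos: [0.6372, 0.2971, 0.1788]
tool_rot: [-0.0, 0.845, 0.535, 0.002]
contact_force: [-0.9, -0.2, -0.2]
gripper_width: 0.998
```

```bash
python3 -c "
from H import *
plan()
f=manip.grab_frame('top');im=f['color'][:,:,::-1];cv2.imwrite('pics/top12.png',im)
s=manip.grab_frame('side')['color'][:,:,::-1];cv2.imwrite('pics/side12.png',s)
o=im.copy();o=cv2.resize(im[90:270,280:440],None,fx=3.3,fy=3.3,interpolation=cv2.INTER_CUBIC)
cv2.imwrite('pics/zoomt.png',o);cv2.imwrite('pics/zooms.png',cv2.resize(s[140:240,230:410],None,fx=4,fy=4,interpolation=cv2.INTER_CUBIC))
print('tins',proj(f,shape('c',.034,[.6354,-.0061],None,.060)).mean(0),proj(f,shape('c',.058,[.6354,-.0061],None,.032)).mean(0))
run(f,'small',380,214,14,'box',(.046,.018),None,.088)
run(f,'tinS',325,132,11,'c',.034,None,.060)
"
```

```text
t 41.8 tcp mm [637.2 297.1 178.8] yaw 64.75 tilt [0.13 0.15] w 84.8 F [-0.9 -0.2 -0.2] q [0.33 0.26 1.47 0.   1.41 0.77]
tins [324.79252118 128.28211932] [324.70477617 133.06304673]
small [ 442.7 -123.6] [148.4] cost 271.9 area 356.0 220.0 219.33333333333334
tinS [636.1  -5.4] [] cost 184.2 area 355.0 146.83333333333334 202.0
```

View pics/zoomt.png

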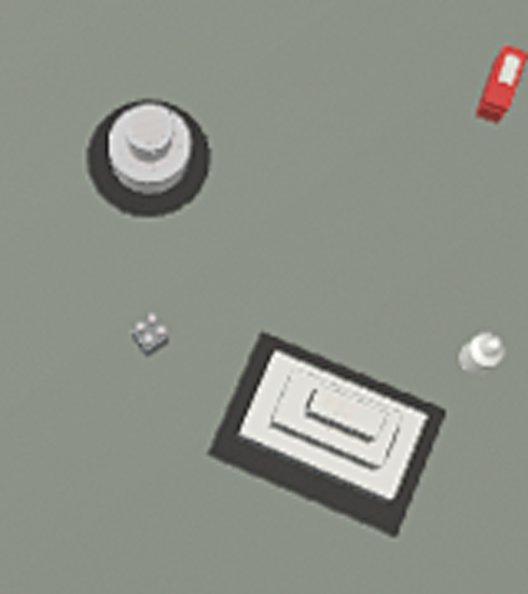

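View pics/zooms.png

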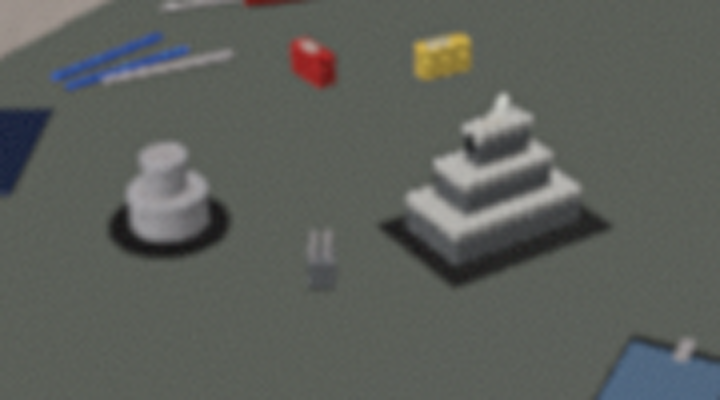

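View pics/top12.png

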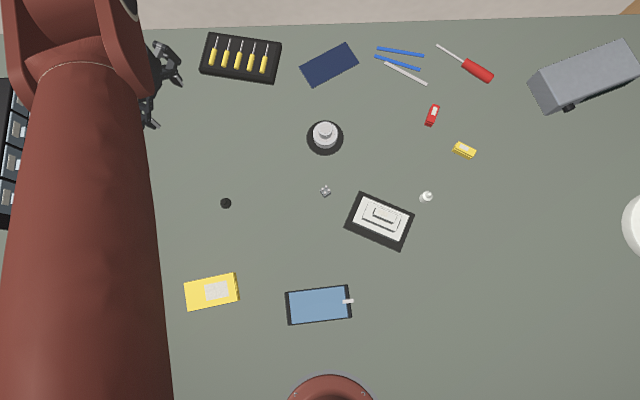

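Both stacks stand. I'll overlay predicted outlines to check centring.

```bash
python3 -c "
from H import *
f=manip.grab_frame('top');im=np.ascontiguousarray(f['color'][:,:,::-1])
def tile(u0,v0,u1,v1,items,z,draw):
  o=cv2.resize(im[v0:v1,u0:u1],None,fx=z,fy=z,interpolation=cv2.INTER_CUBIC)
  if draw:
   for P,c in items:
    q=((proj(f,P)-[u0,v0]+.5)*z).round().astype(np.int32); cv2.polylines(o,[q],True,c,1)
  return o
p=[.4325,-.1238,np.radians(65)]
I=[(shape('box',(.11,.062),p,None,.032),(0,0,255)),(shape('box',(.076,.038),p,None,.060),(255,0,0)),(shape('box',(.046,.018),p,None,.088),(0,160,0)),(shape('box',(.14,.096),[.4315,-.1245,np.radians(64.8)],None,.004),(0,255,255))]
a=np.hstack([tile(340,185,420,255,I,5,d) for d in (0,1)])
J=[(shape('c',.058,[.6354,-.0061],None,.032),(0,0,255)),(shape('c',.034,[.6354,-.0061],None,.060),(255,0,0)),(shape('c',.09,[.6356,-.0059],None,.004),(0,255,255))]
b=np.hstack([tile(300,112,350,160,J,5,d) for d in (0,1)])
b=cv2.copyMakeBorder(b,0,0,0,a.shape[1]-b.shape[1],cv2.BORDER_CONSTANT)
cv2.imwrite('pics/ov.png',np.vstack([a,b]))
"
```

```text
(no output)
```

View pics/ov.png

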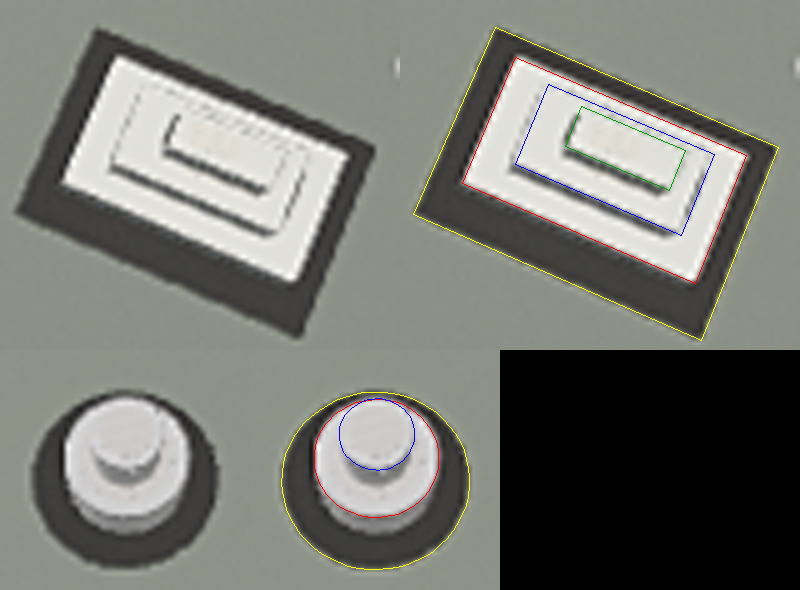

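Outlines agree within about 1 px (2 mm). The bits (325,190), bottle (426,197) and sucker (226,203) are where they were. I'm handing in.

```bash
python3 -c "
from plant import manip
print(manip.job_done(), manip.state()['time'])"
```

```text
the job is handed in; nothing more can be done
the job is handed in; nothing more can be done
```

Both stacks are built and the job is handed in, after about 42 s of the 136 s allowed. The three cases are stacked on the rectangular pad, large, then mid, then small. The two tins are stacked on the round pad, larger below.

- **Setting down:** every piece was lowered onto its support in 1–4 mm steps and released only on contact. The highest contact force I saw was about 16 N upward, on the large case.
- **Final top and side views:** both stacks stand. Outlines predicted for centred, square placement match the image to within about 1 px (2 mm). The gripper was open and clear of everything.
- **Left alone:** the bottle, suction cup and bit block are at their original pixel positions, and I did not go near the red and yellow look-alikes.
- **Checks that failed or disagreed:**
    - The automatic pose fits for the mid case, small case and small tin on their stacks were unusable. For the cases it is light lid on light lid, and the arm partly hid the mid case. I judged these by outline overlay instead.
    - The wrist and top cameras differed by about 1–1.5 mm on the mid case, the round pad and the large tin, within the stated calibration.

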